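# Find the high spot of a cake turntable

## Task

The cake turntable's hidden rim is out of true. Crank the plate slowly (well under a third of a turn per second) by its black knob, feel where the rim pushes hardest on the gauge's spring feeler, and leave the plate standing with the top of its high spot, not the lesser bump, at the feeler. Then, and only then, gently press the green button on the gauge fully down to store the reading and let go, leaving the plate where it is and the other things on the worktop alone.

Things in the scene. Friction and masses are not known exactly. Their poses are not given: they have to be found in the camera images.
- turntable: White round revolving cake plate on a stand fixed to the worktop, 222 mm across, top face at 60 mm height. Origin on its axis at worktop height, z up; its own +y points from the axis to the crank knob. It turns more than a full turn either way (though not without end); bearing friction of 0.2 N m keeps it where it is left.
- rim_centre (a point): Point on the plate's axis at 44 mm height, the centre of the rim: 95 mm radius, hidden under the plate and turning with it. It has one high spot 5 mm proud and one lesser bump 2.5 mm proud, smooth, symmetric, 0.4 and 0.3 rad to either side of their tops, their tops 2.2 rad apart. Where they lie relative to the knob differs each time.
- knob_mid (a point): Half-way up the black crank knob that stands on the plate 80 mm from the axis: 24 mm across, 38 mm tall, from 64 to 102 mm height. It spins freely on its own pin, so that it can be gripped from above and led round in a circle without turning the hand.
- gauge: Grey gauge housing, 44 x 62 x 56 mm, top at 60 mm height, on an arm of the fixed stand. Its frame is the stand's: origin on the plate's axis at worktop height, z up; the housing's middle lies 166 mm from the axis along its own -y. A feeler runs from it straight in under the plate's edge; the feeler's other end, a red cap, sticks out at the back.
- feeler_nose (a point): Tip of the housing's steel sleeve, out of which the feeler comes, 123 mm from the axis, at 44 mm height. The sprung feeler presses on the rim with about 3 N, and 2.6 N more per mm that the rim is proud (16 N on the high spot). The knob goes some 2 to 5 N heavier while a bump climbs onto the feeler and as much lighter once its top has passed; the red cap moves out by the rise.
- gauge_button_top (a point): Centre of the top face of the green push button on top of the gauge housing, 26 mm across; pressed straight down.
- gauge_button (a joint): Travel of the green button: 0 up, 0.008 m fully down, which takes 6 N; it springs back.
- sugar_canister: Bystander: cream sugar canister with lid, 94 mm across, 118 mm high. Origin at the centre of its underside.
- mug: Bystander: cream mug with a handle, 102 mm high. Origin at the centre of its underside.
- tumbler: Bystander: clear glass tumbler, 80 mm across, 88 mm high. Origin at the centre of its underside.
- pesto_jar: Bystander: small jar with a green lid, 52 mm across, 92 mm high. Origin at the centre of its underside.

How it is judged:
On the way, in this order (a step that is already met when the one before it is completed fails the run):
1. the plate stands still with the top of its high spot at the feeler (contact force between gauge and turntable above 14.6 N and angular speed of turntable below 0.05 rad/s), for 0.3 s.
2. the green button is pressed fully down with the high spot still there (contact force between gauge and turntable above 14.6 N and value of joint gauge_button above 0.006 m), for 0.05 s.
At the end, for the whole second after the job is handed in: The plate stands still with the top of its high spot within about 0.12 rad of the feeler (feeler force above 14.6 N of 16 N) and the green button is up again after having been pressed (all of step 1 and value of joint gauge_button below 0.002 m); the robot touches nothing.
It fails at once if the button is pressed while the high spot is not at the feeler (value of joint gauge_button above 0.003 m and contact force between gauge and turntable below 14.3 N).
It fails at once if the plate is turned faster than a third of a turn per second (2.1 rad/s) (angular speed of turntable above 2.1 rad/s).
It fails at once if the robot presses on the gauge or its button with more than 25 N (contact force between any of the fingers, the arm and gauge above 25 N).
It fails at once if a bystander is moved by more than 20 mm (distance of any of sugar_canister, mug, tumbler, pesto_jar from where it was at the start of the episode above 0.02 m).
It also fails if it takes over 72 s, if anything falls off the work surface, if the arm or the gripper's body presses on something with over 40 N, if the wrist force passes 120 N, or if a joint passes its speed limit or range.

## Robot

A 6-joint arm with a two-finger parallel gripper is mounted at the origin on a cart in front of the work surface, level with it; the furniture and walls round the work are solid. World frame = base frame: x ahead of the robot, y to its left, z up, the work surface at z = 0. Lengths are in m, angles in rad, forces in N, time in s.
With the tool pointing down it reaches from about 0.35 to 0.975 m from the base axis. Payload 4.9 kg.
Tool frame: the origin (TCP) lies on the mounting face of the last link; the fingertips stand 173 mm ahead of it and the grasp point (between the pads) lies ctrl.pinch_z ahead of it (ctrl.pinch_z is the distance from the TCP to the grasp point, in m); z points along the fingers, y is the line along which they close (so a half turn about z gives the same grasp; the last joint's range is limited). The gripper opens to 85 mm and grips with 20 to 120 N. Pads are 22 mm wide; open, the fingers measure 114 mm over their backs; the gripper's body (76 mm by 85 mm) begins 54 mm behind the grasp point. The pads swing forward as they close: fully open they stand 13 mm farther back than shut.
Start: joints at [1.058, 0.053, 1.613, -0, 1.476, -0.119], TCP at [0.24, 0.577, 0.405] pointing down, gripper open.
Joint ranges: [-3.01, 3.01], [-1.01, 2.22], [0.06, 2.58], [-1.02, 4.17], [0.09, 2.62], [-3.14, 3.14]. Speed limits (rad/s): [2.57, 2.57, 3.14, 3.14, 3.14, 3.14].

## Interface

Orientations are given as a rotation vector (axis times angle).
In Python, from station import telemetry, eyes, ctrl gives the robot as it stands.
- The arm moves only by the tool apply_moves, never from a script. Its argument "plan" is a list of rows, each a list of 5 numbers: the finger opening in m, from 0 to 0.0854, then the shift along the tool's x, y, z in m, then the turn about the tool's z in rad. In form: [[jaw, x, y, z, roll], ...]. A call has 1 to 12 rows; each row is the pose to reach, as a shift and turn from the pose commanded when the call began, along the tool's axes at that moment; what a row does not reach only later rows make up. A row lasts 1/12 s, in which the tool goes at most 41.7 mm and 7.16 degrees, less where a joint would pass 70% of its speed; a pose out of reach is approached as far as the arm can. A call with a gripper value outside its range is refused whole. The fingers move at their own pace and stop on an object; "newtons" is the grip in N (left out, the last holds). Time passes only in rows, so rows that repeat a pose let the fingers close. It gives the time, the measured TCP pose, the force, the opening and the grip force at its end, in the units of the state.
- telemetry.get_obs(): the state, without advancing time (a new reading comes with each control period).
- eyes.get_image(name): name is "scene" or "top"; returns a dict with "img" (384x512x3 uint8, blue, green, red), "range_z" (384x512 float32, m along the optical axis (not along the pixel's ray), 0 where there is no reading), "K" (3x3 intrinsics, pixels), "dist_coeffs" ([k1, k2, p1, p2, k3] as OpenCV has them; the pictures are not rectified), "pose" (4x4, takes a point from camera to world coordinates). Camera axes: x right, y down, z forward; pixel columns grow to the right and rows downward; lengths in m; the calibration is good to about 2 mm. A picture is of the moment at which its call begins.
- ctrl.finish_job(): hands the job in; it is judged then, once.
Trained networks look in a picture, given as the dict that the camera call returned (one of the last four; its "shot" number tells which), for a name from the list of things; names that differ only in an ending like _2 or _b are one class to them, and where a whole thing is asked for, a point or a joint stands for the part that bears it (a point fixed in the world has none). Each returns a list of dicts, best first, with "confidence" (0 to 1); they miss things now and then, are a little off and sometimes report something else, mostly with a low value. They report only what shows in the picture. A call takes as long as a camera call.
- eyes.search_frame(thing, picture): "box" ([left, top, right, bottom] in pixels, round what is visible of it).
- eyes.outline_of(thing, picture): "region" (384x512 bool, what is visible of it) and "box" ([left, top, right, bottom] in pixels, round what is visible of it).
- eyes.tip_of(thing, picture): "point" ([column, row] in pixels: a listed point, or the origin of a listed thing).
The state is a dict: "t": time; "q": joint angles; "dq": joint speeds; "effort": joint torques, N m; "tool_pos": TCP position; "tool_rot": TCP orientation; "contact_force": force on the tool from outside, world axes, zero at the start; "wrist_torque": the same for the moment, N m; "opening": finger opening in m; "grip_force": force on a finger pad.
Only numpy, scipy, OpenCV 4.12 (cv2) and the standard library are available. Lean on these libraries where they do the work, as an engineer would, in place of code of your own. Each camera call takes 0.05 s, during which the arm holds its last target. There are 200 camera calls.

## Working session

There is one attempt and no reset: what is moved stays moved. The work goes in short steps, Python scripts to look and compute and a tool call to move; the robot and the scene stay as the last step left them, time stands still between calls to the robot, and variables do not carry over. Pictures are saved under pics/ and viewed, at most 10 in all, crops included, and the job is handed in when it is done.

Besides the shell and the picture viewer there is one more tool, called by a JSON object that holds its "fn" and its "kwargs". apply_moves: Moves the arm, as the interface text tells. Its arguments: {"type":"object","properties":{"plan":{"type":"array","items":{"type":"array","items":{"type":"number"}}},"newtons":{"type":"number"}},"required":["plan"]}

```bash
mkdir -p pics; cat > h.py <<'E'
import numpy as np, cv2
from station import telemetry, eyes, ctrl
def ray(p,pt):
    u=cv2.undistortPoints(np.array([[pt]],float),np.array(p["K"]),np.array(p["dist_coeffs"]))[0,0]
    T=np.array(p["pose"]); d=T[:3,:3]@np.array([u[0],u[1],1.]); return T[:3,3],d
def at_z(p,pt,z):
    o,d=ray(p,pt); return o+d*(z-o[2])/d[2]
def at_depth(p,pt):
    o,d=ray(p,pt); return o+d*p["range_z"][int(round(pt[1])),int(round(pt[0]))]
E
python3 - <<'E'
from h import *
o=telemetry.get_obs(); print(o, ctrl.pinch_z)
ims=[]
for c in ("scene","top"):
    p=eyes.get_image(c); ims.append(p["img"])
    print(c,np.round(p["pose"],3).tolist())
    for n,z in (("turntable",0),("rim_centre",.044),("knob_mid",.083),("feeler_nose",.044),("gauge_button_top",None),("sugar_canister",0),("mug",0),("tumbler",0),("pesto_jar",0)):
        for r in eyes.tip_of(n,p)[:1]:
            print(n,np.round(r["point"]),round(r["confidence"],2),"z:",np.round(at_z(p,r["point"],z if z is not None else .068),3),"d:",np.round(at_depth(p,r["point"]),3))
cv2.imwrite("pics/a.png",ims[0]);cv2.imwrite("pics/b.png",ims[1])
E
```

```text
{'t': 0.0, 'q': array([ 1.05797442e+00,  5.33997713e-02,  1.61430439e+00,  2.37378050e-05,
        1.47596416e+00, -1.19035165e-01]), 'dq': array([-1.65164583e-03,  7.22495947e-05, -1.81752152e-04,  2.52020596e-04,
        6.29871103e-04,  8.99897200e-04]), 'effort': array([ 2.11786071e-03, -3.93678725e+01, -3.70180321e+01,  6.84540169e-05,
        7.02526944e-03,  2.99205090e-05]), 'tool_pos': array([0.23969403, 0.57692853, 0.40342982]), 'tool_rot': array([-0.61444255, -3.08023741,  0.0030869 ]), 'contact_force': array([-0.21826349, -0.22546696,  0.41524039]), 'wrist_torque': array([-0.00829544, -0.03112767, -0.05379235]), 'grip_force': 0.0, 'opening': 0.08522775482295104} 0.1547
scene [[0.69, -0.377, 0.618, -0.271], [-0.724, -0.339, 0.601, -0.742], [-0.018, -0.862, -0.507, 0.718], [0.0, 0.0, 0.0, 1.0]]
turntable [262. 205.] 0.87 z: [0.55 0.02 0.  ] d: [ 0.478 -0.046  0.063]
rim_centre [269. 198.] 0.74 z: [ 0.553 -0.011  0.044] d: [ 0.53  -0.031  0.063]
knob_mid [281. 176.] 0.46 z: [0.659 0.02  0.083] d: [ 0.63  -0.003  0.103]
feeler_nose [263. 214.] 0.83 z: [ 0.459 -0.067  0.044] d
[... 520 characters left out ...]
.0, 0.0, 1.0]]
turntable [260. 195.] 0.83 z: [0.548 0.002 0.   ] d: [0.509 0.011 0.059]
rim_centre [259. 189.] 0.8 z: [0.555 0.007 0.044] d: [0.543 0.01  0.062]
knob_mid [254. 168.] 0.57 z: [0.639 0.015 0.083] d: [0.63  0.016 0.095]
feeler_nose [275. 208.] 0.52 z: [ 0.445 -0.041  0.044] d: [ 0.469 -0.048  0.004]
gauge_button_top [284. 207.] 0.38 z: [ 0.428 -0.073  0.068] d: [ 0.421 -0.071  0.079]
sugar_canister [177. 219.] 0.63 z: [0.49  0.374 0.   ] d: [0.104 0.316 0.624]
mug [144. 239.] 0.44 z: [0.415 0.517 0.   ] d: [0.091 0.413 0.566]
tumbler [362. 180.] 0.95 z: [ 0.553 -0.472  0.   ] d: [ 0.513 -0.446  0.06 ]
pesto_jar [377. 205.] 0.53 z: [ 0.411 -0.495  0.   ] d: [ 0.408 -0.492  0.005]
```

View pics/a.png

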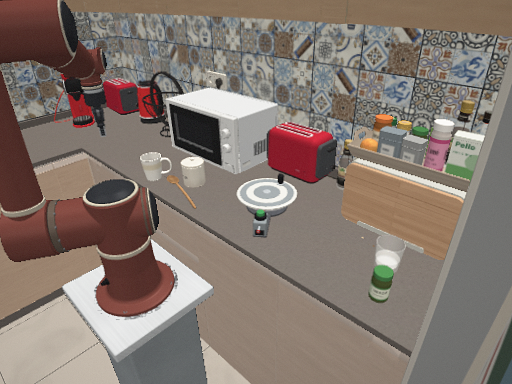

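View pics/b.png

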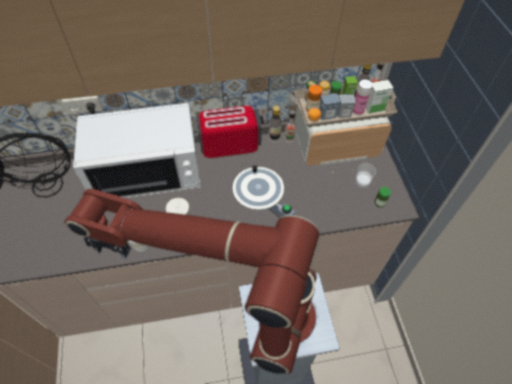

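The scene view shows the plate at (267,193), the black knob at (281,180), the button at (262,214) and the toaster behind at (300,150). In the top view the plate is at (259,187), the knob at (254,168) and the button at (287,208). I'll refine these with depth.

```bash
python3 - <<'E'
from h import *
def cloud(p):
    v,u=np.mgrid[0:384,0:512]; pts=np.stack([u.ravel(),v.ravel()],1).astype(float)
    n=cv2.undistortPoints(pts[:,None],np.array(p["K"]),np.array(p["dist_coeffs"]))[:,0]
    z=p["range_z"].ravel(); T=np.array(p["pose"])
    return (np.c_[n*z[:,None],z]@T[:3,:3].T+T[:3,3]), z>0
for c in ("scene","top"):
    p=eyes.get_image(c); P,ok=cloud(p); im=p["img"].reshape(-1,3).astype(int)
    near=ok&(np.hypot(P[:,0]-.55,P[:,1])<.24)
    s=near&(P[:,2]>.05)&(P[:,2]<.07)&(im.min(1)>90)&(np.hypot(P[:,0]-.55,P[:,1])<.13)
    hull=cv2.convexHull(P[s,:2].astype(np.float32)); print(c,"plate",s.sum(),cv2.minEnclosingCircle(hull), np.median(P[s,2]))
    k=near&(im.max(1)<60)&(P[:,2]>.07)&(P[:,2]<.115)&(P[:,0]>.5)
    print("knob",k.sum(),P[k].mean(0),P[k].min(0),P[k].max(0))
    g=near&(im[:,1]>1.4*im[:,2])&(im[:,1]>1.4*im[:,0])&(P[:,0]<.52)
    print("btn",g.sum(),P[g].mean(0),P[g].min(0),P[g].max(0))
    t=ok&(P[:,2]>.115)&(np.hypot(P[:,0]-.55,P[:,1])<.26)
    print("tall",t.sum()); 
    if t.sum(): print(P[t].min(0),P[t].max(0),np.hypot(P[t,0]-.55,P[t,1]).min())
    kk=eyes.outline_of("knob_mid",p)
    for r in kk[:1]:
        m=r["region"].ravel()&ok; print("knob region",r["box"],r["confidence"],m.sum(),np.median(P[m],0))
    for r in eyes.search_frame("gauge",p)[:1]: print(r)
    for r in eyes.search_frame("gauge_button_top",p)[:1]: print(r)
    x=p["img"][130:260,200:340] ; cv2.imwrite(f"pics/c_{c}.png",cv2.resize(x,None,fx=5,fy=4.5,interpolation=2))
E
```

```text
scene plate 1499 ((0.541833758354187, 0.0026718415319919586), 0.1259652078151703) 0.06117195233716366
knob 44 [0.63135099 0.00300917 0.08848366] [ 0.62528392 -0.0048662   0.07096232] [0.64183806 0.01196558 0.10484498]
btn 49 [ 0.41774342 -0.09234444  0.08055205] [ 0.40853563 -0.10400819  0.0703524 ] [ 0.43074513 -0.07469324  0.08635103]
tall 3454
[ 0.58565916 -0.25671233  0.11509568] [0.80767128 0.25648138 0.69023948] 0.03842597636062789
knob region [280.2, 172.6, 281.3, 182.5] 0.38 53 [0.63273849 0.00210918 0.09018419]
{'box': [253.8, 209.3, 269.7, 237.6], 'confidence': 0.77}
{'box': [257.9, 207.0, 265.1, 216.9], 'confidence': 0.6}
top plate 1658 ((0.5440163016319275, 0.0015478716231882572), 0.12574192881584167) 0.05906174050759294
knob 11 [0.62680939 0.01406322 0.0951846 ] [0.62067935 0.0110316  0.08540566] [0.64059459 0.01717159 0.10186733]
btn 34 [ 0.41688229 -0.08368662  0.07930208] [ 0.40412295 -0.09898106  0.06816844] [ 0.43354274 -0.07095714  0.08766055]
tall 13424
[ 0.58102253 -0.25742016  0.11500574] [0.80942333 0.25745175 0.92773736] 0.03357543512664558
{'box': [277.8, 205.1, 295.4, 218.6], 'confidence': 0.54}
```

View pics/c_top.png

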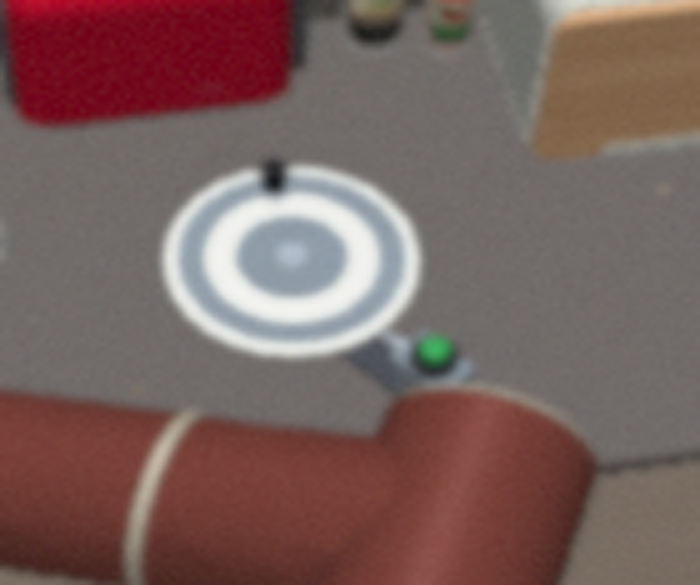

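The top crop shows the knob at the far side of the plate (crop 273,175) and the gauge at front right, with its button at (436,350). The axis is near (0.552, 0.004), and the knob and button distances agree with that.

```bash
cat >> h.py <<'E'
from scipy.spatial.transform import Rotation as Rn
def cloud(p):
    v,u=np.mgrid[0:384,0:512]; pts=np.stack([u.ravel(),v.ravel()],1).astype(float)
    n=cv2.undistortPoints(pts[:,None],np.array(p["K"]),np.array(p["dist_coeffs"]))[:,0]
    z=p["range_z"].ravel(); T=np.array(p["pose"])
    return (np.c_[n*z[:,None],z]@T[:3,:3].T+T[:3,3]), z>0
def shift(grasp):  # world grasp-point goal -> tool shift
    o=telemetry.get_obs(); R=Rn.from_rotvec(o["tool_rot"]).as_matrix()
    g=o["tool_pos"]+R@[0,0,ctrl.pinch_z]; return R.T@(np.array(grasp)-g),g
def cap(p):  # sub-pixel centroid of the red cap in the scene view
    b=p["img"][215:245,245:280].astype(float); w=np.clip(b[...,2]-1.3*np.maximum(b[...,0],b[...,1])-20,0,None)
    v,u=np.mgrid[215:245,245:280]; s=w.sum(); return ((w*u).sum()/s,(w*v).sum()/s,s) if s>0 else (0,0,0)
E
python3 - <<'E'
from h import *
from scipy.optimize import minimize
p=eyes.get_image("top"); P,ok=cloud(p)
for lo,hi in ((.1,.16),(.16,.24),(.24,.45)):
    t=ok&(P[:,2]>lo)&(P[:,2]<hi)&(P[:,0]>.4)
    for y in np.arange(-.25,.3,.1):
        m=t&(abs(P[:,1]-y)<.05); print(lo,round(y,2),np.round(np.percentile(P[m,0],2),3) if m.sum()>5 else None,end="; ")
    print()
for c in ("scene","top"):
    p=eyes.get_image(c); T=np.linalg.inv(p["pose"]); 
    r=eyes.outline_of("turntable",p)[0]; 
    d=cv2.distanceTransform((p["img"].min(2)>0).astype(np.uint8),cv2.DIST_L2,3)
    g=p["img"].astype(float).min(2); a=np.linspace(0,2*np.pi,120)
    def prof(xy,R):
        X=np.c_[xy[0]+R*np.cos(a),xy[1]+R*np.sin(a),np.full(120,.060)]
        uv=cv2.projectPoints(X,cv2.Rodrigues(T[:3,:3])[0],T[:3,3],np.array(p["K"]),np.array(p["dist_coeffs"]))[0][:,0].astype(np.float32)
        return cv2.remap(g.astype(np.float32),uv[:,0][None],uv[:,1][None],1)[0]
    f=lambda xy:-np.mean(np.clip(prof(xy,.105)-prof(xy,.116),-30,80))
    best=min(((f((x,y)),x,y) for x in np.arange(.53,.575,.001) for y in np.arange(-.02,.025,.001)));print(c,"axis",best)
    if c=="scene": print("cap",cap(p),cap(eyes.get_image(c)))
print(shift((.632,.006,.25)))
E
```

```text
0.1 -0.25 0.663; 0.1 -0.15 0.829; 0.1 -0.05 0.78; 0.1 0.05 0.631; 0.1 0.15 0.777; 0.1 0.25 0.602; 
0.16 -0.25 0.665; 0.16 -0.15 0.837; 0.16 -0.05 0.789; 0.16 0.05 0.782; 0.16 0.15 0.782; 0.16 0.25 0.606; 
0.24 -0.25 0.696; 0.24 -0.15 0.806; 0.24 -0.05 0.924; 0.24 0.05 0.924; 0.24 0.15 0.924; 0.24 0.25 0.625; 
scene axis (np.float32(-75.58943), np.float64(0.557), np.float64(0.005000000000000022))
cap (np.float64(257.7556366759717), np.float64(230.9059480352158), np.float64(465.69999999999993)) (np.float64(257.7522292993631), np.float64(230.90700636942677), np.float64(470.99999999999994))
top axis (np.float32(-73.24132), np.float64(0.555), np.float64(0.012000000000000028))
(array([-5.81338008e-01, -3.76924515e-01, -2.25502611e-05]), array([0.23978875, 0.57713598, 0.24998179]))
```

{"fn": "apply_moves", "kwargs": {"plan": [[0.06,-0.034,-0.022,0,0],[0.06,-0.068,-0.044,0,0],[0.06,-0.102,-0.066,0,0],[0.06,-0.136,-0.088,0,0],[0.06,-0.17,-0.11,0,0],[0.06,-0.204,-0.132,0,0],[0.06,-0.238,-0.153,0,0],[0.06,-0.272,-0.175,0,0],[0.06,-0.306,-0.197,0,0],[0.06,-0.34,-0.218,0,0],[0.06,-0.374,-0.24,0,0],[0.06,-0.408,-0.262,0,0]], "newtons": 25}}

```text
t: 2.7
tool_pos: [0.5168, 0.1768, 0.405]
tool_rot: [0.615, 3.08, 0.001]
contact_force: [-0.3, 0.3, 0.5]
opening: 0.0602
grip_force: 0.0
```

{"fn": "apply_moves", "kwargs": {"plan": [[0.06,-0.03,-0.019,0,0],[0.06,-0.06,-0.038,0,0],[0.06,-0.09,-0.057,0,0],[0.06,-0.12,-0.076,0,0],[0.06,-0.15,-0.095,0,0],[0.06,-0.172,-0.108,0,0],[0.06,-0.176,-0.111,0,0],[0.06,-0.176,-0.111,0,0],[0.06,-0.176,-0.111,0,0]]}}

```text
t: 3.45
tool_pos: [0.6358, 0.0089, 0.4045]
tool_rot: [-0.615, -3.08, -0.001]
contact_force: [0.2, -0.2, -0.4]
opening: 0.0601
grip_force: 0.0
```

```bash
python3 - <<'E'
from h import *
o=telemetry.get_obs();print(o["t"],o["tool_rot"],o["contact_force"],o["opening"])
p=eyes.get_image("scene"); print("cap",cap(p)); a=p["img"][110:260,180:360]
q=eyes.get_image("top"); b=q["img"][110:260,180:360]
for im in (p,q):
    P,ok=cloud(im); m=ok&(im["img"].reshape(-1,3).max(1)<60)&(P[:,2]>.07)&(P[:,2]<.11)&(np.hypot(P[:,0]-.556,P[:,1]-.008)<.1)
    print(m.sum(), P[m].mean(0) if m.sum() else 0)
cv2.imwrite("pics/d.png",cv2.resize(np.vstack([a,b]),None,fx=2,fy=2,interpolation=2)); print(shift((.636,.008,.088)))
E
```

```text
3.45 [-6.14726115e-01 -3.08000301e+00 -7.35689132e-04] [ 0.2158312  -0.22882869 -0.42106454] 0.06008832408170404
cap (np.float64(257.7491188057226), np.float64(230.9122952519179), np.float64(482.29999999999995))
43 [0.63123857 0.00303202 0.08900249]
0 0
(array([-0.00131211, -0.00146052,  0.16201964]), array([0.63538996, 0.00978954, 0.25002051]))
```

View pics/d.png

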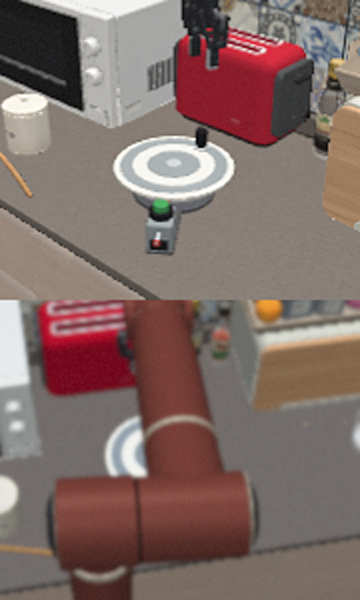

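The scene camera shows the hand over the knob (crop 201,137), and the red cap is visible at (158,243). Descend and grip.

{"fn": "apply_moves", "kwargs": {"plan": [[0.06,-0.001,0,0.04,0],[0.06,-0.002,0,0.08,0],[0.06,-0.002,0,0.115,0],[0.06,-0.002,0,0.145,0],[0.06,-0.002,0,0.159,0],[0.06,-0.002,0,0.159,0],[0.0,-0.002,0,0.159,0],[0.0,-0.002,0,0.159,0],[0.0,-0.002,0,0.159,0],[0.0,-0.002,0,0.159,0],[0.0,-0.002,0,0.159,0],[0.0,-0.002,0,0.159,0]]}}

```text
t: 4.55
tool_pos: [0.6392, 0.0079, 0.2493]
tool_rot: [0.614, 3.075, 0.002]
contact_force: [0.0, 1.2, 7.3]
opening: 0.0229
grip_force: 24.9
```

```bash
python3 - <<'E'
from h import *
o=telemetry.get_obs();print(o["t"],o["contact_force"],o["opening"],o["grip_force"],shift((.636,.008,.088)))
for i in range(3): print(cap(eyes.get_image("scene")))
E
```

```text
4.55 [0.0228132  1.24000648 7.26597957] 0.02285079645441739 24.926847833557986 (array([ 0.00378   , -0.00153232,  0.00655051]), array([0.64004131, 0.00796364, 0.09457359]))
(np.float64(257.5742803109897), np.float64(230.69657491069552), np.float64(475.9))
(np.float64(257.5591531755915), np.float64(230.71398920713992), np.float64(481.79999999999995))
(np.float64(257.58439924512476), np.float64(230.68819459006085), np.float64(476.8999999999999))
```

{"fn": "apply_moves", "kwargs": {"plan": [[0,0.002,0.005,-0.003,0],[0,0.005,0.0095,-0.003,0],[0,0.0076,0.014,-0.003,0],[0,0.0107,0.0184,-0.003,0],[0,0.0141,0.0225,-0.003,0],[0,0.0178,0.0264,-0.003,0],[0,0.0178,0.0264,-0.003,0]]}}

```text
t: 5.28
tool_pos: [0.6322, 0.0397, 0.2494]
tool_rot: [0.614, 3.077, 0.002]
contact_force: [5.4, 1.8, -3.5]
opening: 0.0222
grip_force: 26.5
```

```bash
cat > snap.py <<'E'
from h import *
o=telemetry.get_obs(); g=o["tool_pos"]+Rn.from_rotvec(o["tool_rot"]).as_matrix()@[0,0,ctrl.pinch_z]
c=cap(eyes.get_image("scene")); print(round(o["t"],2),"g",np.round(g,4),"F",np.round(o["contact_force"],1),"cap",np.round(c,2))
with open("log.txt","a") as f: print(*g,*o["contact_force"],*c,file=f)
E
python3 snap.py; python3 - <<'E'
import numpy as np
M=np.array([[-.9234,.3838],[.3838,.9234]]); r=.08
for k in range(1,17):
    a0=.4*k; rows=[np.round(M@(r*np.array([np.cos(a0+s)-np.cos(a0),np.sin(a0+s)-np.sin(a0)])),4).tolist() for s in np.arange(1,7)*.4/6]
    print(round(a0,2),[[0,*x,0,0] for x in rows])
E
```

```text
5.28 g [0.6329 0.0398 0.0947] F [ 5.4  1.8 -3.5] cap [257.76 231.1  670.6 ]
0.4 [[0, 0.0039, 0.0036, 0, 0], [0, 0.0081, 0.0069, 0, 0], [0, 0.0125, 0.01, 0, 0], [0, 0.017, 0.0128, 0, 0], [0, 0.0218, 0.0152, 0, 0], [0, 0.0266, 0.0173, 0, 0]]
0.8 [[0, 0.005, 0.0018, 0, 0], [0, 0.0101, 0.0033, 0, 0], [0, 0.0154, 0.0044, 0, 0], [0, 0.0206, 0.0051, 0, 0], [0, 0.026, 0.0055, 0, 0], [0, 0.0313, 0.0056, 0, 0]]
1.2 [[0, 0.0053, -0.0003, 0, 0], [0, 0.0106, -0.001, 0, 0], [0, 0.0159, -0.002, 0, 0], [0, 0.021, -0.0033, 0, 0], [0, 0.0261, -0.005, 0, 0], [0, 0.031, -0.007, 0, 0]]
1.6 [[0, 0.0048, -0.0024, 0, 0], [0, 0.0094, -0.005, 0, 0], [0, 0.0138, -0.008, 0, 0], [0, 0.0181, -0.0112, 0, 0], [0, 0.0221, -0.0148, 0, 0], [0, 0.0258, -0.0185, 0, 0]]
2.0 [[0, 0.0035, -0.004, 0, 0], [0, 0.0067, -0.0083, 0, 0], [0, 0.0096, -0.0127, 0, 0], [0, 0.0123, -0.0174, 0, 0], [0, 0.0146, -0.0222, 0, 0], [0, 0.0166, -0.0271, 0, 0]]
2.4 [[0, 0.0016, -0.0051, 0, 0], [0, 0.003, -0.0102, 0, 0], [0, 0.0039, -0.0155, 0, 0], [0, 0.0045, -0.0208, 0, 0], [0, 0.0048, -0.0261, 0, 0], [0, 0.0047, -0.0314, 0, 0]]
2.8 [[0, -0.0
[... 1019 characters left out ...]
0, -0.0247, 0.02, 0, 0]]
5.2 [[0, -0.0033, 0.0042, 0, 0], [0, -0.0062, 0.0087, 0, 0], [0, -0.0089, 0.0133, 0, 0], [0, -0.0112, 0.0181, 0, 0], [0, -0.0132, 0.023, 0, 0], [0, -0.0149, 0.0281, 0, 0]]
5.6 [[0, -0.0013, 0.0052, 0, 0], [0, -0.0024, 0.0104, 0, 0], [0, -0.003, 0.0157, 0, 0], [0, -0.0033, 0.021, 0, 0], [0, -0.0032, 0.0263, 0, 0], [0, -0.0028, 0.0317, 0, 0]]
6.0 [[0, 0.0008, 0.0053, 0, 0], [0, 0.0019, 0.0105, 0, 0], [0, 0.0033, 0.0156, 0, 0], [0, 0.0051, 0.0206, 0, 0], [0, 0.0073, 0.0255, 0, 0], [0, 0.0097, 0.0303, 0, 0]]
6.4 [[0, 0.0028, 0.0046, 0, 0], [0, 0.0058, 0.0089, 0, 0], [0, 0.0092, 0.0131, 0, 0], [0, 0.0128, 0.017, 0, 0], [0, 0.0166, 0.0207, 0, 0], [0, 0.0207, 0.0241, 0, 0]]
```

The red cap signal has risen, from a blob sum of 475 to 670. I'll continue round counter-clockwise in 0.4 rad steps.

{"fn": "apply_moves", "kwargs": {"plan": [[0,0.0036,0.0038,0,0],[0,0.0074,0.0072,0,0],[0,0.0116,0.0104,0,0],[0,0.0159,0.0133,0,0],[0,0.0202,0.0159,0,0],[0,0.0248,0.0181,0,0],[0,0.0248,0.0181,0,0]]}}

```text
t: 5.92
tool_pos: [0.6149, 0.0657, 0.2493]
tool_rot: [-0.613, -3.079, 0.001]
contact_force: [-3.9, -3.4, 2.0]
opening: 0.023
grip_force: 27.0
```

```bash
python3 snap.py
```

```text
5.92 g [0.6146 0.0656 0.0946] F [-3.9 -3.4  2. ] cap [257.64 230.86 575.5 ]
```

{"fn": "apply_moves", "kwargs": {"plan": [[0,0.005,0.0018,0,0],[0,0.0101,0.0033,0,0],[0,0.0154,0.0044,0,0],[0,0.0206,0.0051,0,0],[0,0.026,0.0055,0,0],[0,0.0313,0.0056,0,0],[0,0.0313,0.0056,0,0]]}}

```text
t: 6.55
tool_pos: [0.5884, 0.0822, 0.2493]
tool_rot: [0.614, 3.081, -0.003]
contact_force: [-2.2, -5.0, 2.4]
opening: 0.0228
grip_force: 27.1
```

```bash
python3 snap.py
```

```text
6.55 g [0.5884 0.0819 0.0946] F [-2.2 -5.   2.4] cap [257.64 230.99 627.3 ]
```

{"fn": "apply_moves", "kwargs": {"plan": [[0,0.0054,-0.0005,0,0],[0,0.0106,-0.0012,0,0],[0,0.0158,-0.0023,0,0],[0,0.0208,-0.0037,0,0],[0,0.0258,-0.0055,0,0],[0,0.0307,-0.0075,0,0],[0,0.0307,-0.0075,0,0]]}}

```text
t: 7.18
tool_pos: [0.5574, 0.0871, 0.2493]
tool_rot: [0.614, 3.08, -0.001]
contact_force: [-0.2, -4.5, 1.5]
opening: 0.0227
grip_force: 26.9
```

```bash
python3 snap.py
```

```text
7.18 g [0.5576 0.087  0.0946] F [-0.2 -4.5  1.5] cap [257.72 230.59 434.1 ]
```

{"fn": "apply_moves", "kwargs": {"plan": [[0,0.0048,-0.0024,0,0],[0,0.0094,-0.005,0,0],[0,0.0138,-0.008,0,0],[0,0.0181,-0.0112,0,0],[0,0.0221,-0.0148,0,0],[0,0.0258,-0.0185,0,0],[0,0.0258,-0.0185,0,0]]}}

```text
t: 7.82
tool_pos: [0.5269, 0.08, 0.2493]
tool_rot: [0.614, 3.079, 0.0]
contact_force: [1.1, -3.8, 1.5]
opening: 0.0222
grip_force: 27.0
```

```bash
python3 snap.py
```

```text
7.82 g [0.5272 0.08   0.0946] F [ 1.1 -3.8  1.5] cap [257.65 231.43 868.1 ]
```

{"fn": "apply_moves", "kwargs": {"plan": [[0,0.0035,-0.004,0,0],[0,0.0067,-0.0083,0,0],[0,0.0096,-0.0127,0,0],[0,0.0123,-0.0174,0,0],[0,0.0146,-0.0222,0,0],[0,0.0166,-0.0271,0,0],[0,0.0166,-0.0271,0,0]]}}

```text
t: 8.45
tool_pos: [0.5012, 0.0614, 0.2493]
tool_rot: [0.615, 3.079, 0.002]
contact_force: [3.0, -2.5, 2.3]
opening: 0.0224
grip_force: 26.9
```

```bash
python3 snap.py; python3 - <<'E'
import numpy as np
from scipy.optimize import least_squares
d=np.loadtxt("log.txt"); s=least_squares(lambda c:np.hypot(d[:,0]-c[0],d[:,1]-c[1])-.08,[.56,.007]); print(s.x,s.fun)
E
```

```text
8.45 g [0.5015 0.0615 0.0946] F [ 3.  -2.5  2.3] cap [257.73 231.13 833.5 ]
[0.56001685 0.00706103] [-1.38628588e-04  7.30640170e-05  7.06671273e-05 -2.55562880e-06
 -2.30691165e-05 -5.74404180e-05]
```

```bash
sed -i 's/^c=cap.*/p=eyes.get_image("scene"); c=cap(p); print(round(o["t"],2),"g",np.round(g,4),"phi",round(np.arctan2(g[1]-.0071,g[0]-.56),3),"F",np.round(o["contact_force"],1),"cap",np.round(c,2)); cv2.imwrite("crop_%05.2f.png"%o["t"],p["img"][205:245,240:285])/' snap.py
python3 snap.py; python3 -c "
import cv2,glob;f=sorted(glob.glob('crop_*'))[-1];a=cv2.imread(f);cv2.imwrite('pics/e.png',cv2.resize(a,None,fx=12,fy=12,interpolation=0))
print(a[18:34,8:28,2].tolist());print(a[18:34,8:28,1].tolist())"
```

```text
8.5 g [0.5015 0.0616 0.0946] phi 2.392 F [ 1.9 -2.3  2.4] cap [257.81 230.94 585.8 ]
[[140, 141, 139, 143, 130, 116, 129, 129, 135, 138, 143, 143, 149, 152, 155, 160, 164, 152, 115, 100], [142, 141, 145, 143, 131, 112, 113, 115, 114, 115, 113, 114, 115, 115, 120, 122, 120, 114, 102, 102], [144, 144, 142, 143, 131, 110, 114, 112, 113, 108, 109, 108, 109, 112, 115, 116, 115, 109, 104, 102], [142, 143, 140, 143, 131, 110, 111, 114, 113, 106, 175, 209, 141, 114, 114, 116, 113, 107, 104, 100], [138, 140, 142, 143, 136, 115, 111, 113, 112, 113, 189, 220, 149, 111, 113, 115, 113, 107, 99, 89], [141, 142, 143, 144, 134, 116, 113, 111, 108, 133, 203, 210, 129, 112, 115, 115, 112, 108, 102, 94], [141, 142, 139, 141, 133, 118, 104, 94, 91, 166, 233, 199, 114, 118, 119, 115, 114, 109, 103, 89], [141, 142, 140, 142, 131, 116, 90, 38, 92, 177, 223, 183, 55, 49, 62, 67, 95, 108, 99, 105], [140, 140, 140, 140, 135, 117, 89, 40, 110, 157, 162, 140, 67, 23, 26, 48, 91, 110, 98, 102], [143, 143, 143, 140, 136, 117, 93, 32, 88, 147, 161, 130, 46, 21, 20, 48, 94, 108, 94, 109], [141, 140, 141, 142, 133, 
[... 1386 characters left out ...]
, 80, 51, 24, 25, 24, 49, 95, 114, 103, 99], [134, 135, 134, 130, 129, 118, 98, 34, 27, 75, 82, 33, 25, 22, 22, 50, 98, 112, 97, 103], [131, 129, 132, 133, 125, 117, 95, 35, 22, 36, 34, 26, 18, 27, 25, 49, 98, 111, 100, 112], [130, 129, 132, 134, 122, 110, 101, 51, 14, 15, 20, 18, 21, 21, 19, 47, 95, 110, 91, 103], [135, 133, 132, 128, 116, 93, 99, 108, 121, 120, 109, 96, 98, 98, 89, 78, 104, 111, 103, 123], [135, 135, 132, 134, 126, 91, 74, 75, 80, 75, 69, 68, 71, 71, 71, 79, 81, 70, 81, 119], [129, 132, 132, 133, 128, 129, 127, 130, 129, 127, 129, 129, 120, 107, 105, 99, 82, 86, 109, 135], [129, 131, 128, 128, 132, 131, 133, 133, 135, 132, 130, 130, 131, 128, 131, 132, 131, 132, 131, 134]]
```

View pics/e.png

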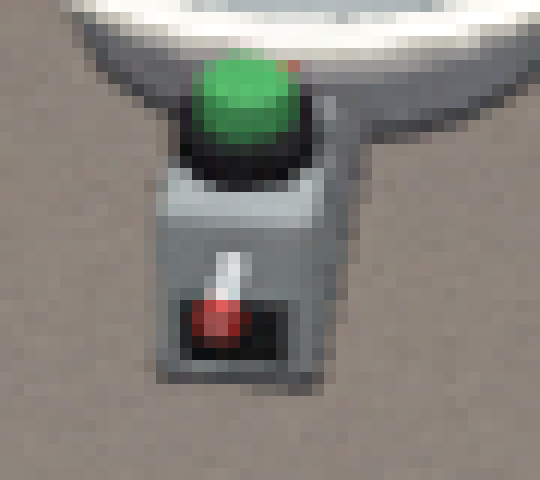

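The crop shows the red cap, about 5 px across, at (257.5, 231), on a dark window with the white feeler stub above it. I'll take two pictures per stop and carry on.

```bash
python3 - <<'E'
s=open('snap.py').read()
s=s.replace('p=eyes.get_image("scene"); c=cap(p);','cs=[];\nfor i in range(3): p=eyes.get_image("scene"); cs.append(cap(p))\nc=cs[-1];')
s=s.replace('np.round(c,2))','np.round(cs,2).tolist())'); open('snap.py','w').write(s)
E
python3 snap.py
```

```text
8.55 g [0.5015 0.0616 0.0946] phi 2.392 F [ 2.  -3.3  1.5] cap [[257.57, 230.82, 532.3], [257.61, 230.94, 605.8], [257.62, 230.94, 611.8]]
```

{"fn": "apply_moves", "kwargs": {"plan": [[0,0.0016,-0.0051,0,0],[0,0.003,-0.0102,0,0],[0,0.0039,-0.0155,0,0],[0,0.0045,-0.0208,0,0],[0,0.0048,-0.0261,0,0],[0,0.0047,-0.0314,0,0],[0,0.0047,-0.0314,0,0]]}}

```text
t: 9.28
tool_pos: [0.4847, 0.0342, 0.2493]
tool_rot: [0.615, 3.08, 0.002]
contact_force: [1.8, -0.6, 5.1]
opening: 0.0226
grip_force: 27.2
```

```bash
python3 snap.py
```

```text
9.28 g [0.4849 0.0344 0.0946] phi 2.793 F [ 1.8 -0.6  5.1] cap [[257.5, 230.51, 377.3], [257.77, 230.91, 503.1], [257.67, 231.13, 790.3]]
```

{"fn": "apply_moves", "kwargs": {"plan": [[0,-0.0005,-0.0053,0,0],[0,-0.0013,-0.0106,0,0],[0,-0.0024,-0.0158,0,0],[0,-0.0039,-0.0209,0,0],[0,-0.0058,-0.0259,0,0],[0,-0.0079,-0.0308,0,0],[0,-0.0079,-0.0308,0,0]]}}

```text
t: 10.02
tool_pos: [0.4802, 0.0027, 0.2492]
tool_rot: [-0.615, -3.081, -0.002]
contact_force: [1.1, -0.4, 6.6]
opening: 0.0228
grip_force: 27.4
```

```bash
python3 snap.py
```

```text
10.02 g [0.4802 0.0029 0.0945] phi -3.089 F [ 1.1 -0.4  6.6] cap [[257.71, 230.97, 652.5], [257.71, 230.79, 636.5], [257.72, 231.12, 825.6]]
```

{"fn": "apply_moves", "kwargs": {"plan": [[0,-0.0025,-0.0047,0,0],[0,-0.0053,-0.0093,0,0],[0,-0.0084,-0.0136,0,0],[0,-0.0118,-0.0177,0,0],[0,-0.0154,-0.0216,0,0],[0,-0.0193,-0.0253,0,0],[0,-0.0193,-0.0253,0,0]]}}

```text
t: 10.75
tool_pos: [0.4883, -0.0281, 0.2492]
tool_rot: [-0.615, -3.08, -0.001]
contact_force: [-0.9, 0.2, 8.9]
opening: 0.0225
grip_force: 27.5
```

```bash
python3 snap.py
```

```text
10.75 g [ 0.4881 -0.028   0.0945] phi -2.688 F [-0.9  0.2  8.9] cap [[257.7, 230.96, 661.3], [257.73, 231.07, 750.3], [257.7, 230.96, 658.2]]
```

{"fn": "apply_moves", "kwargs": {"plan": [[0,-0.0041,-0.0034,0,0],[0,-0.0085,-0.0065,0,0],[0,-0.013,-0.0093,0,0],[0,-0.0177,-0.0117,0,0],[0,-0.0226,-0.0139,0,0],[0,-0.0276,-0.0158,0,0],[0,-0.0276,-0.0158,0,0]]}}

```text
t: 11.48
tool_pos: [0.5077, -0.0532, 0.2492]
tool_rot: [-0.614, -3.079, -0.0]
contact_force: [-1.8, -0.7, 7.8]
opening: 0.023
grip_force: 27.5
```

```bash
python3 snap.py
```

```text
11.48 g [ 0.5073 -0.0531  0.0945] phi -2.289 F [-1.8 -0.7  7.8] cap [[257.71, 231.32, 790.4], [257.75, 231.32, 842.9], [257.6, 230.92, 493.6]]
```

```bash
cat >> h.py <<'E'
def grab(n=3):
    return [eyes.get_image("scene") for _ in range(n)]
def sh(ref,img):  # picture shift measured on the static wall/toaster/counter items
    w=lambda a:cv2.cvtColor(a,cv2.COLOR_BGR2GRAY)[100:180,340:500].astype(np.float32)
    return cv2.phaseCorrelate(w(ref),w(img),cv2.createHanningWindow((160,80),cv2.CV_32F))[0]
E
python3 - <<'E'
from h import *
ps=grab(6); np.save("ref.npy",ps[0]["img"])
for p in ps: 
    s=sh(ps[0]["img"],p["img"]); c=cap(p); print(np.round(s,2),np.round(c,2),np.round(np.array(c[:2])-s,2))
p=ps[0];T=np.linalg.inv(p["pose"]);d=np.array([-.142,-.095]);d/=np.hypot(*d)
X=np.array([[.56+d[0]*r,.007+d[1]*r,.044] for r in (.2,.205)])
print(cv2.projectPoints(X,cv2.Rodrigues(T[:3,:3])[0],T[:3,3],np.array(p["K"]),np.array(p["dist_coeffs"]))[0][:,0])
E
```

```text
[0. 0.] [257.83 231.02 564.8 ] [257.83 231.02]
[0. 0.] [257.65 231.23 677.1 ] [257.65 231.23]
[0.01 0.  ] [257.68 231.15 601.  ] [257.67 231.15]
[0. 0.] [257.6  231.05 572.9 ] [257.6  231.05]
[-0.01  0.02] [257.77 231.33 835.  ] [257.77 231.32]
[-0.    0.02] [257.66 231.28 718.5 ] [257.67 231.26]
[[257.78650424 226.84572764]
 [257.53059867 227.75725236]]
```

The picture is steady, but the cap reading itself is noisy (about ±0.15 px, against 0.9 px for 5 mm). I'll feel the crank force while moving instead, in 0.2 rad calls with no settling row.

```bash
python3 - <<'E'
import numpy as np
M=np.array([[-.9234,.3838],[.3838,.9234]]); r=.08
for a0 in np.arange(4.0,6.5,.2):
    rows=[np.round(M@(r*np.array([np.cos(a0+s)-np.cos(a0),np.sin(a0+s)-np.sin(a0)])),4).tolist() for s in np.arange(1,4)*.2/3]
    print(round(a0,2),[[0,*x,0,0] for x in rows])
E
```

```text
4.0 [[0, -0.0051, -0.0015, 0, 0], [0, -0.0103, -0.0027, 0, 0], [0, -0.0156, -0.0035, 0, 0]]
4.2 [[0, -0.0053, -0.0005, 0, 0], [0, -0.0106, -0.0006, 0, 0], [0, -0.016, -0.0003, 0, 0]]
4.4 [[0, -0.0053, 0.0006, 0, 0], [0, -0.0105, 0.0016, 0, 0], [0, -0.0157, 0.0029, 0, 0]]
4.6 [[0, -0.0051, 0.0017, 0, 0], [0, -0.01, 0.0036, 0, 0], [0, -0.0148, 0.0059, 0, 0]]
4.8 [[0, -0.0046, 0.0026, 0, 0], [0, -0.0091, 0.0056, 0, 0], [0, -0.0133, 0.0088, 0, 0]]
5.0 [[0, -0.004, 0.0035, 0, 0], [0, -0.0078, 0.0073, 0, 0], [0, -0.0113, 0.0113, 0, 0]]
5.2 [[0, -0.0033, 0.0042, 0, 0], [0, -0.0062, 0.0087, 0, 0], [0, -0.0089, 0.0133, 0, 0]]
5.4 [[0, -0.0023, 0.0048, 0, 0], [0, -0.0044, 0.0097, 0, 0], [0, -0.0061, 0.0148, 0, 0]]
5.6 [[0, -0.0013, 0.0052, 0, 0], [0, -0.0024, 0.0104, 0, 0], [0, -0.003, 0.0157, 0, 0]]
5.8 [[0, -0.0003, 0.0053, 0, 0], [0, -0.0002, 0.0107, 0, 0], [0, 0.0002, 0.016, 0, 0]]
6.0 [[0, 0.0008, 0.0053, 0, 0], [0, 0.0019, 0.0105, 0, 0], [0, 0.0033, 0.0156, 0, 0]]
6.2 [[0, 0.0018, 0.005, 0, 0], [0, 0.0039, 0.0099, 0, 0], [0, 0.0064, 0.0146, 0, 0]]
6.4 [[0, 0.0028, 0.0046, 0, 0], [0, 0.0058, 0.0089, 0, 0], [0, 0.0092, 0.0131, 0, 0]]
```

{"fn": "apply_moves", "kwargs": {"plan": [[0,-0.0051,-0.0015,0,0],[0,-0.0103,-0.0027,0,0],[0,-0.0156,-0.0035,0,0]]}}

```text
t: 12.18
tool_pos: [0.5191, -0.0613, 0.249]
tool_rot: [-0.611, -3.069, -0.004]
contact_force: [-15.6, 6.1, 21.1]
opening: 0.0227
grip_force: 28.5
```

{"fn": "apply_moves", "kwargs": {"plan": [[0,-0.0053,-0.0005,0,0],[0,-0.0106,-0.0006,0,0],[0,-0.016,-0.0003,0,0]]}}

```text
t: 12.43
tool_pos: [0.5336, -0.0681, 0.249]
tool_rot: [-0.611, -3.069, -0.0]
contact_force: [-14.3, 1.7, 19.0]
opening: 0.0226
grip_force: 28.5
```

{"fn": "apply_moves", "kwargs": {"plan": [[0,-0.0053,0.0006,0,0],[0,-0.0105,0.0016,0,0],[0,-0.0157,0.0029,0,0]]}}

```text
t: 12.68
tool_pos: [0.5499, -0.0721, 0.2491]
tool_rot: [-0.612, -3.074, 0.002]
contact_force: [-8.0, -0.8, 13.0]
opening: 0.0227
grip_force: 27.9
```

{"fn": "apply_moves", "kwargs": {"plan": [[0,-0.0051,0.0017,0,0],[0,-0.01,0.0036,0,0],[0,-0.0148,0.0059,0,0]]}}

```text
t: 12.93
tool_pos: [0.5665, -0.0727, 0.2492]
tool_rot: [-0.613, -3.077, 0.003]
contact_force: [-4.8, -2.1, 10.2]
opening: 0.0226
grip_force: 27.7
```

{"fn": "apply_moves", "kwargs": {"plan": [[0,-0.0046,0.0026,0,0],[0,-0.0091,0.0056,0,0],[0,-0.0133,0.0088,0,0]]}}

```text
t: 13.18
tool_pos: [0.5822, -0.0698, 0.2492]
tool_rot: [-0.613, -3.078, 0.003]
contact_force: [-4.7, -3.4, 9.6]
opening: 0.0228
grip_force: 27.6
```

{"fn": "apply_moves", "kwargs": {"plan": [[0,-0.004,0.0035,0,0],[0,-0.0078,0.0073,0,0],[0,-0.0113,0.0113,0,0]]}}

```text
t: 13.43
tool_pos: [0.5971, -0.0638, 0.2492]
tool_rot: [-0.614, -3.078, 0.004]
contact_force: [-3.2, -3.6, 9.7]
opening: 0.0226
grip_force: 27.6
```

{"fn": "apply_moves", "kwargs": {"plan": [[0,-0.0033,0.0042,0,0],[0,-0.0062,0.0087,0,0],[0,-0.0089,0.0133,0,0]]}}

```text
t: 13.68
tool_pos: [0.6105, -0.055, 0.2492]
tool_rot: [-0.614, -3.079, 0.004]
contact_force: [-3.5, -5.4, 8.1]
opening: 0.0226
grip_force: 27.5
```

{"fn": "apply_moves", "kwargs": {"plan": [[0,-0.0023,0.0048,0,0],[0,-0.0044,0.0097,0,0],[0,-0.0061,0.0148,0,0]]}}

```text
t: 13.93
tool_pos: [0.6219, -0.0437, 0.2492]
tool_rot: [-0.614, -3.08, 0.005]
contact_force: [-2.2, -4.6, 7.9]
opening: 0.0225
grip_force: 27.5
```

{"fn": "apply_moves", "kwargs": {"plan": [[0,-0.0013,0.0052,0,0],[0,-0.0024,0.0104,0,0],[0,-0.003,0.0157,0,0]]}}

```text
t: 14.18
tool_pos: [0.6308, -0.0304, 0.2493]
tool_rot: [-0.614, -3.08, 0.005]
contact_force: [-0.6, -5.2, 6.8]
opening: 0.0223
grip_force: 27.4
```

{"fn": "apply_moves", "kwargs": {"plan": [[0,-0.0003,0.0053,0,0],[0,-0.0002,0.0107,0,0],[0,0.0002,0.016,0,0]]}}

```text
t: 14.43
tool_pos: [0.6368, -0.0155, 0.2493]
tool_rot: [-0.614, -3.081, 0.004]
contact_force: [-0.6, -5.0, 6.2]
opening: 0.0226
grip_force: 27.4
```

{"fn": "apply_moves", "kwargs": {"plan": [[0,0.0008,0.0053,0,0],[0,0.0019,0.0105,0,0],[0,0.0033,0.0156,0,0]]}}

```text
t: 14.68
tool_pos: [0.6398, 0.0002, 0.2492]
tool_rot: [0.614, 3.081, -0.004]
contact_force: [-0.0, -4.4, 6.8]
opening: 0.0228
grip_force: 27.3
```

{"fn": "apply_moves", "kwargs": {"plan": [[0,0.0018,0.005,0,0],[0,0.0039,0.0099,0,0],[0,0.0064,0.0146,0,0]]}}

```text
t: 14.93
tool_pos: [0.6396, 0.0162, 0.2493]
tool_rot: [0.614, 3.08, -0.004]
contact_force: [1.1, -4.0, 6.4]
opening: 0.0226
grip_force: 27.3
```

{"fn": "apply_moves", "kwargs": {"plan": [[0,0.0028,0.0046,0,0],[0,0.0058,0.0089,0,0],[0,0.0092,0.0131,0,0]]}}

```text
t: 15.18
tool_pos: [0.6361, 0.0318, 0.2493]
tool_rot: [0.614, 3.08, -0.003]
contact_force: [2.2, -4.3, 5.1]
opening: 0.0223
grip_force: 27.3
```

```bash
python3 - <<'E'
import numpy as np
M=np.array([[-.9234,.3838],[.3838,.9234]]); r=.08
for a0 in np.arange(6.6,.1,-.2):
    rows=[np.round(M@(r*np.array([np.cos(a0+s)-np.cos(a0),np.sin(a0+s)-np.sin(a0)])),4).tolist() for s in -np.arange(1,4)*.2/3]
    print(round(a0,2),[[0,*x,0,0] for x in rows])
E
cat > tan.py <<'E'
import numpy as np,sys
for l in sys.stdin:
    v=[float(x) for x in l.split()]
    if len(v)<4: continue
    f=np.arctan2(v[1]-.0071,v[0]-.56); print(round(f%(2*np.pi),3),"t",round(-v[2]*np.sin(f)+v[3]*np.cos(f),1),"r",round(v[2]*np.cos(f)+v[3]*np.sin(f),1))
E
python3 tan.py <<'E'
.5191 -.0613 -15.6 6.1
.5336 -.0681 -14.3 1.7
.5499 -.0721 -8 -.8
.5665 -.0727 -4.8 -2.1
.5822 -.0698 -4.7 -3.4
.5971 -.0638 -3.2 -3.6
.6105 -.055 -3.5 -5.4
.6219 -.0437 -2.2 -4.6
.6308 -.0304 -.6 -5.2
.6368 -.0155 -.6 -5
.6398 .0002 0 -4.4
.6396 .0162 1.1 -4
.6361 .0318 2.2 -4.3
E
```

```text
6.6 [[0, -0.0033, -0.0042, 0, 0], [0, -0.0064, -0.0085, 0, 0], [0, -0.0092, -0.0131, 0, 0]]
6.4 [[0, -0.0025, -0.0047, 0, 0], [0, -0.0046, -0.0096, 0, 0], [0, -0.0064, -0.0146, 0, 0]]
6.2 [[0, -0.0015, -0.0051, 0, 0], [0, -0.0026, -0.0103, 0, 0], [0, -0.0033, -0.0156, 0, 0]]
6.0 [[0, -0.0004, -0.0053, 0, 0], [0, -0.0005, -0.0106, 0, 0], [0, -0.0002, -0.016, 0, 0]]
5.8 [[0, 0.0007, -0.0053, 0, 0], [0, 0.0017, -0.0105, 0, 0], [0, 0.003, -0.0157, 0, 0]]
5.6 [[0, 0.0017, -0.0051, 0, 0], [0, 0.0037, -0.01, 0, 0], [0, 0.0061, -0.0148, 0, 0]]
5.4 [[0, 0.0027, -0.0046, 0, 0], [0, 0.0056, -0.0091, 0, 0], [0, 0.0089, -0.0133, 0, 0]]
5.2 [[0, 0.0035, -0.004, 0, 0], [0, 0.0073, -0.0078, 0, 0], [0, 0.0113, -0.0113, 0, 0]]
5.0 [[0, 0.0043, -0.0032, 0, 0], [0, 0.0087, -0.0061, 0, 0], [0, 0.0133, -0.0088, 0, 0]]
4.8 [[0, 0.0048, -0.0023, 0, 0], [0, 0.0098, -0.0043, 0, 0], [0, 0.0148, -0.0059, 0, 0]]
4.6 [[0, 0.0052, -0.0013, 0, 0], [0, 0.0104, -0.0023, 0, 0], [0, 0.0157, -0.0029, 0, 0]]
4.4 [[0, 0.0053, -0.0003, 0, 0], [0, 0.0107, -0.0002, 0, 0], [0, 0.016, 0.0003, 0, 0]]
4.2 [[0, 0.0053, 0.0008, 0,
[... 1365 characters left out ...]
[0, -0.0052, -0.0011, 0, 0], [0, -0.0103, -0.0026, 0, 0], [0, -0.0154, -0.0044, 0, 0]]
0.8 [[0, -0.0049, -0.0021, 0, 0], [0, -0.0096, -0.0046, 0, 0], [0, -0.0142, -0.0073, 0, 0]]
0.6 [[0, -0.0044, -0.0031, 0, 0], [0, -0.0085, -0.0064, 0, 0], [0, -0.0125, -0.01, 0, 0]]
0.4 [[0, -0.0037, -0.0039, 0, 0], [0, -0.0071, -0.008, 0, 0], [0, -0.0102, -0.0123, 0, 0]]
0.2 [[0, -0.0028, -0.0045, 0, 0], [0, -0.0054, -0.0092, 0, 0], [0, -0.0076, -0.0141, 0, 0]]
4.173 t -16.5 r 2.8
4.375 t -14.1 r 3.1
4.586 t -7.8 r 1.8
4.794 t -5.0 r 1.7
4.993 t -5.5 r 2.0
5.194 t -4.5 r 1.7
5.395 t -6.1 r 2.0
5.596 t -5.0 r 1.2
5.796 t -4.9 r 1.9
5.997 t -5.0 r 0.8
6.197 t -4.4 r 0.4
0.114 t -4.1 r 0.6
0.314 t -4.8 r 0.8
```

{"fn": "apply_moves", "kwargs": {"plan": [[0,-0.0033,-0.0042,0,0],[0,-0.0064,-0.0085,0,0],[0,-0.0092,-0.0131,0,0]]}}

```text
t: 15.43
tool_pos: [0.6393, 0.0181, 0.2492]
tool_rot: [-0.613, -3.08, -0.005]
contact_force: [0.7, 5.0, 6.2]
opening: 0.0225
grip_force: 27.4
```

{"fn": "apply_moves", "kwargs": {"plan": [[0,-0.0025,-0.0047,0,0],[0,-0.0046,-0.0096,0,0],[0,-0.0064,-0.0146,0,0]]}}

```text
t: 15.68
tool_pos: [0.6398, 0.0019, 0.2493]
tool_rot: [-0.614, -3.081, -0.005]
contact_force: [2.3, 4.5, 5.7]
opening: 0.0228
grip_force: 27.3
```

{"fn": "apply_moves", "kwargs": {"plan": [[0,-0.0015,-0.0051,0,0],[0,-0.0026,-0.0103,0,0],[0,-0.0033,-0.0156,0,0]]}}

```text
t: 15.93
tool_pos: [0.6371, -0.0139, 0.2493]
tool_rot: [0.614, 3.08, 0.005]
contact_force: [3.4, 3.8, 4.6]
opening: 0.0224
grip_force: 27.2
```

{"fn": "apply_moves", "kwargs": {"plan": [[0,-0.0004,-0.0053,0,0],[0,-0.0005,-0.0106,0,0],[0,-0.0002,-0.016,0,0]]}}

```text
t: 16.18
tool_pos: [0.6313, -0.029, 0.2493]
tool_rot: [0.614, 3.079, 0.004]
contact_force: [4.5, 2.5, 4.0]
opening: 0.0227
grip_force: 27.2
```

{"fn": "apply_moves", "kwargs": {"plan": [[0,0.0007,-0.0053,0,0],[0,0.0017,-0.0105,0,0],[0,0.003,-0.0157,0,0]]}}

```text
t: 16.43
tool_pos: [0.6225, -0.0426, 0.2493]
tool_rot: [0.614, 3.078, 0.003]
contact_force: [4.7, 1.8, 3.3]
opening: 0.0226
grip_force: 27.1
```

{"fn": "apply_moves", "kwargs": {"plan": [[0,0.0017,-0.0051,0,0],[0,0.0037,-0.01,0,0],[0,0.0061,-0.0148,0,0]]}}

```text
t: 16.68
tool_pos: [0.6112, -0.0541, 0.2493]
tool_rot: [0.614, 3.078, 0.002]
contact_force: [5.3, 0.7, 2.6]
opening: 0.0226
grip_force: 27.1
```

{"fn": "apply_moves", "kwargs": {"plan": [[0,0.0027,-0.0046,0,0],[0,0.0056,-0.0091,0,0],[0,0.0089,-0.0133,0,0]]}}

```text
t: 16.93
tool_pos: [0.5979, -0.0632, 0.2493]
tool_rot: [0.614, 3.078, 0.001]
contact_force: [5.7, -0.9, 3.8]
opening: 0.0227
grip_force: 27.1
```

{"fn": "apply_moves", "kwargs": {"plan": [[0,0.0035,-0.004,0,0],[0,0.0073,-0.0078,0,0],[0,0.0113,-0.0113,0,0]]}}

```text
t: 17.18
tool_pos: [0.583, -0.0695, 0.2493]
tool_rot: [0.614, 3.078, 0.001]
contact_force: [5.8, -0.3, 3.3]
opening: 0.0227
grip_force: 27.1
```

{"fn": "apply_moves", "kwargs": {"plan": [[0,0.0043,-0.0032,0,0],[0,0.0087,-0.0061,0,0],[0,0.0133,-0.0088,0,0]]}}

```text
t: 17.43
tool_pos: [0.5673, -0.0726, 0.2493]
tool_rot: [0.614, 3.078, 0.0]
contact_force: [5.1, -1.8, 2.9]
opening: 0.0226
grip_force: 27.1
```

{"fn": "apply_moves", "kwargs": {"plan": [[0,0.0048,-0.0023,0,0],[0,0.0098,-0.0043,0,0],[0,0.0148,-0.0059,0,0]]}}

```text
t: 17.68
tool_pos: [0.5519, -0.0725, 0.2494]
tool_rot: [0.613, 3.074, -0.0]
contact_force: [11.1, -3.7, -2.1]
opening: 0.0228
grip_force: 26.6
```

{"fn": "apply_moves", "kwargs": {"plan": [[0,0.0052,-0.0013,0,0],[0,0.0104,-0.0023,0,0],[0,0.0157,-0.0029,0,0]]}}

```text
t: 17.93
tool_pos: [0.5369, -0.0695, 0.2494]
tool_rot: [0.613, 3.07, -0.002]
contact_force: [13.9, -5.5, -3.9]
opening: 0.0226
grip_force: 26.3
```

{"fn": "apply_moves", "kwargs": {"plan": [[0,0.0053,-0.0003,0,0],[0,0.0107,-0.0002,0,0],[0,0.016,0.0003,0,0]]}}

```text
t: 18.18
tool_pos: [0.522, -0.0634, 0.2494]
tool_rot: [0.613, 3.072, -0.004]
contact_force: [11.8, -7.6, -2.3]
opening: 0.023
grip_force: 26.6
```

{"fn": "apply_moves", "kwargs": {"plan": [[0,0.0053,0.0008,0,0],[0,0.0105,0.002,0,0],[0,0.0156,0.0035,0,0]]}}

```text
t: 18.43
tool_pos: [0.5081, -0.0538, 0.2493]
tool_rot: [0.614, 3.078, -0.003]
contact_force: [3.8, -2.9, 4.0]
opening: 0.0224
grip_force: 27.1
```

{"fn": "apply_moves", "kwargs": {"plan": [[0,0.005,0.0018,0,0],[0,0.0099,0.004,0,0],[0,0.0146,0.0065,0,0]]}}

```text
t: 18.68
tool_pos: [0.4966, -0.0417, 0.2492]
tool_rot: [0.614, 3.08, -0.002]
contact_force: [3.0, -4.0, 5.7]
opening: 0.0224
grip_force: 27.3
```

{"fn": "apply_moves", "kwargs": {"plan": [[0,0.0045,0.0028,0,0],[0,0.0089,0.0059,0,0],[0,0.013,0.0093,0,0]]}}

```text
t: 18.93
tool_pos: [0.4882, -0.028, 0.2493]
tool_rot: [0.614, 3.08, -0.002]
contact_force: [2.2, -3.9, 5.7]
opening: 0.0226
grip_force: 27.3
```

{"fn": "apply_moves", "kwargs": {"plan": [[0,0.0039,0.0036,0,0],[0,0.0075,0.0075,0,0],[0,0.0109,0.0117,0,0]]}}

```text
t: 19.18
tool_pos: [0.4826, -0.013, 0.2492]
tool_rot: [0.614, 3.08, -0.002]
contact_force: [3.0, -3.7, 5.6]
opening: 0.023
grip_force: 27.3
```

The high-drag region is at φ≈4.1–4.65, heavy in both directions, with a peak increase of about 10 N. That fits 16 N against 3 N normal force with feeler friction. I'll check that the lesser bump is near φ≈2.15.

{"fn": "apply_moves", "kwargs": {"plan": [[0,0.0031,0.0043,0,0],[0,0.0059,0.0089,0,0],[0,0.0084,0.0136,0,0]]}}

```text
t: 19.43
tool_pos: [0.4801, 0.0028, 0.2493]
tool_rot: [0.614, 3.08, -0.003]
contact_force: [2.6, -5.3, 5.3]
opening: 0.0223
grip_force: 27.3
```

{"fn": "apply_moves", "kwargs": {"plan": [[0,0.0022,0.0049,0,0],[0,0.004,0.0099,0,0],[0,0.0055,0.015,0,0]]}}

```text
t: 19.68
tool_pos: [0.4808, 0.0187, 0.2492]
tool_rot: [0.614, 3.08, -0.003]
contact_force: [3.2, -4.9, 5.1]
opening: 0.0226
grip_force: 27.3
```

{"fn": "apply_moves", "kwargs": {"plan": [[0,0.0012,0.0052,0,0],[0,0.002,0.0105,0,0],[0,0.0024,0.0158,0,0]]}}

```text
t: 19.93
tool_pos: [0.4846, 0.0342, 0.2492]
tool_rot: [0.614, 3.081, -0.004]
contact_force: [2.1, -5.3, 6.9]
opening: 0.0227
grip_force: 27.4
```

{"fn": "apply_moves", "kwargs": {"plan": [[0,0.0001,0.0053,0,0],[0,-0.0002,0.0107,0,0],[0,-0.0008,0.016,0,0]]}}

```text
t: 20.18
tool_pos: [0.4915, 0.0486, 0.2492]
tool_rot: [-0.614, -3.081, 0.004]
contact_force: [1.6, -6.0, 7.7]
opening: 0.0225
grip_force: 27.4
```

{"fn": "apply_moves", "kwargs": {"plan": [[0,-0.001,0.0052,0,0],[0,-0.0023,0.0104,0,0],[0,-0.0039,0.0155,0,0]]}}

```text
t: 20.43
tool_pos: [0.501, 0.0613, 0.2492]
tool_rot: [-0.613, -3.081, 0.005]
contact_force: [-0.5, -6.8, 8.4]
opening: 0.0224
grip_force: 27.5
```

{"fn": "apply_moves", "kwargs": {"plan": [[0,-0.002,0.0049,0,0],[0,-0.0043,0.0098,0,0],[0,-0.0069,0.0144,0,0]]}}

```text
t: 20.68
tool_pos: [0.5124, 0.0715, 0.2491]
tool_rot: [-0.612, -3.077, 0.009]
contact_force: [-5.2, -9.6, 12.5]
opening: 0.0225
grip_force: 28.0
```

{"fn": "apply_moves", "kwargs": {"plan": [[0,-0.0029,0.0045,0,0],[0,-0.0061,0.0087,0,0],[0,-0.0096,0.0127,0,0]]}}

```text
t: 20.93
tool_pos: [0.5259, 0.0796, 0.2491]
tool_rot: [-0.612, -3.076, 0.008]
contact_force: [-5.6, -6.5, 12.7]
opening: 0.0229
grip_force: 28.0
```

{"fn": "apply_moves", "kwargs": {"plan": [[0,-0.0038,0.0038,0,0],[0,-0.0078,0.0073,0,0],[0,-0.012,0.0106,0,0]]}}

```text
t: 21.18
tool_pos: [0.5413, 0.0851, 0.2491]
tool_rot: [-0.613, -3.078, 0.005]
contact_force: [-3.0, -5.2, 10.2]
opening: 0.0228
grip_force: 27.8
```

```bash
python3 - <<'E'
import numpy as np
M=np.array([[-.9234,.3838],[.3838,.9234]]); r=.08
def R(a0,ss): return [[0,*np.round(M@(r*np.array([np.cos(a0+s)-np.cos(a0),np.sin(a0+s)-np.sin(a0)])),4).tolist(),0,0] for s in ss]
print("1.8->2.7",R(1.8,np.arange(1,13)*.075)); print("2.7->3.6",R(2.7,np.arange(1,13)*.075))
print("3.6->3.9",R(3.6,np.arange(1,6)*.06))
for a in np.arange(3.9,4.75,.1): print(round(a,2),R(a,[.05,.1]))
for a in np.arange(4.8,3.85,-.1): print(round(a,2),R(a,[-.05,-.1]))
E
```

```text
1.8->2.7 [[0, 0.0047, -0.0037, 0, 0], [0, 0.0092, -0.0077, 0, 0], [0, 0.0133, -0.0121, 0, 0], [0, 0.0171, -0.0167, 0, 0], [0, 0.0206, -0.0216, 0, 0], [0, 0.0236, -0.0268, 0, 0], [0, 0.0263, -0.0321, 0, 0], [0, 0.0285, -0.0377, 0, 0], [0, 0.0304, -0.0434, 0, 0], [0, 0.0318, -0.0493, 0, 0], [0, 0.0327, -0.0552, 0, 0], [0, 0.0332, -0.0612, 0, 0]]
2.7->3.6 [[0, 0.0001, -0.006, 0, 0], [0, -0.0003, -0.012, 0, 0], [0, -0.0012, -0.0179, 0, 0], [0, -0.0024, -0.0238, 0, 0], [0, -0.0042, -0.0295, 0, 0], [0, -0.0063, -0.0351, 0, 0], [0, -0.0089, -0.0406, 0, 0], [0, -0.0118, -0.0458, 0, 0], [0, -0.0151, -0.0508, 0, 0], [0, -0.0188, -0.0555, 0, 0], [0, -0.0229, -0.0599, 0, 0], [0, -0.0272, -0.064, 0, 0]]
3.6->3.9 [[0, -0.0037, -0.003, 0, 0], [0, -0.0076, -0.0059, 0, 0], [0, -0.0116, -0.0085, 0, 0], [0, -0.0158, -0.0108, 0, 0], [0, -0.0201, -0.0129, 0, 0]]
3.9 [[0, -0.0037, -0.0015, 0, 0], [0, -0.0075, -0.0029, 0, 0]]
4.0 [[0, -0.0038, -0.0012, 0, 0], [0, -0.0077, -0.0021, 0, 0]]
4.1 [[0, -0.0039, -0.0008, 0, 0], [0, -0.0079, -0.0013, 0, 0]]
4.2 [[0, -0.004, -0.0004, 0, 0], [0, -0.008, -0.0005, 0, 
[... 192 characters left out ...]
0038, 0.0012, 0, 0], [0, -0.0076, 0.0026, 0, 0]]
4.7 [[0, -0.0037, 0.0016, 0, 0], [0, -0.0073, 0.0033, 0, 0]]
4.8 [[0, 0.0036, -0.0018, 0, 0], [0, 0.0073, -0.0033, 0, 0]]
4.7 [[0, 0.0037, -0.0014, 0, 0], [0, 0.0076, -0.0026, 0, 0]]
4.6 [[0, 0.0039, -0.001, 0, 0], [0, 0.0078, -0.0018, 0, 0]]
4.5 [[0, 0.004, -0.0006, 0, 0], [0, 0.0079, -0.001, 0, 0]]
4.4 [[0, 0.004, -0.0002, 0, 0], [0, 0.008, -0.0003, 0, 0]]
4.3 [[0, 0.004, 0.0002, 0, 0], [0, 0.008, 0.0005, 0, 0]]
4.2 [[0, 0.004, 0.0006, 0, 0], [0, 0.0079, 0.0013, 0, 0]]
4.1 [[0, 0.0039, 0.001, 0, 0], [0, 0.0077, 0.0021, 0, 0]]
4.0 [[0, 0.0038, 0.0013, 0, 0], [0, 0.0075, 0.0029, 0, 0]]
3.9 [[0, 0.0036, 0.0017, 0, 0], [0, 0.0071, 0.0036, 0, 0]]
```

The lesser bump is confirmed at φ≈2.15, peaking near 10 N, so the high spot is at ≈4.35. Return and fine-scan it.

{"fn": "apply_moves", "kwargs": {"plan": [[0,0.0047,-0.0037,0,0],[0,0.0092,-0.0077,0,0],[0,0.0133,-0.0121,0,0],[0,0.0171,-0.0167,0,0],[0,0.0206,-0.0216,0,0],[0,0.0236,-0.0268,0,0],[0,0.0263,-0.0321,0,0],[0,0.0285,-0.0377,0,0],[0,0.0304,-0.0434,0,0],[0,0.0318,-0.0493,0,0],[0,0.0327,-0.0552,0,0],[0,0.0332,-0.0612,0,0]]}}

```text
t: 22.18
tool_pos: [0.4878, 0.0422, 0.2493]
tool_rot: [0.614, 3.078, 0.005]
contact_force: [6.8, 2.2, 3.4]
opening: 0.0227
grip_force: 27.1
```

{"fn": "apply_moves", "kwargs": {"plan": [[0,0.0001,-0.006,0,0],[0,-0.0003,-0.012,0,0],[0,-0.0012,-0.0179,0,0],[0,-0.0024,-0.0238,0,0],[0,-0.0042,-0.0295,0,0],[0,-0.0063,-0.0351,0,0],[0,-0.0089,-0.0406,0,0],[0,-0.0118,-0.0458,0,0],[0,-0.0151,-0.0508,0,0],[0,-0.0188,-0.0555,0,0],[0,-0.0229,-0.0599,0,0],[0,-0.0272,-0.064,0,0]]}}

```text
t: 23.18
tool_pos: [0.4877, -0.0269, 0.2492]
tool_rot: [-0.614, -3.078, -0.005]
contact_force: [-3.6, 3.7, 10.9]
opening: 0.0228
grip_force: 27.7
```

{"fn": "apply_moves", "kwargs": {"plan": [[0,-0.0037,-0.003,0,0],[0,-0.0076,-0.0059,0,0],[0,-0.0116,-0.0085,0,0],[0,-0.0158,-0.0108,0,0],[0,-0.0201,-0.0129,0,0]]}}

```text
t: 23.6
tool_pos: [0.5011, -0.0467, 0.2492]
tool_rot: [-0.613, -3.076, -0.003]
contact_force: [-3.3, 2.1, 12.9]
opening: 0.0224
grip_force: 27.9
```

{"fn": "apply_moves", "kwargs": {"plan": [[0,-0.0037,-0.0015,0,0],[0,-0.0075,-0.0029,0,0]]}}

```text
t: 23.77
tool_pos: [0.5067, -0.0522, 0.2491]
tool_rot: [-0.613, -3.074, -0.003]
contact_force: [-8.5, 3.8, 15.5]
opening: 0.0226
grip_force: 28.1
```

{"fn": "apply_moves", "kwargs": {"plan": [[0,-0.0038,-0.0012,0,0],[0,-0.0077,-0.0021,0,0]]}}

```text
t: 23.93
tool_pos: [0.5124, -0.0568, 0.249]
tool_rot: [-0.612, -3.071, -0.004]
contact_force: [-12.4, 4.7, 19.1]
opening: 0.0229
grip_force: 28.4
```

{"fn": "apply_moves", "kwargs": {"plan": [[0,-0.0039,-0.0008,0,0],[0,-0.0079,-0.0013,0,0]]}}

```text
t: 24.1
tool_pos: [0.5188, -0.0609, 0.249]
tool_rot: [-0.611, -3.069, -0.003]
contact_force: [-15.8, 3.7, 20.8]
opening: 0.0223
grip_force: 28.6
```

{"fn": "apply_moves", "kwargs": {"plan": [[0,-0.004,-0.0004,0,0],[0,-0.008,-0.0005,0,0]]}}

```text
t: 24.27
tool_pos: [0.5258, -0.0647, 0.249]
tool_rot: [-0.611, -3.068, -0.002]
contact_force: [-17.6, 2.6, 21.3]
opening: 0.0226
grip_force: 28.7
```

{"fn": "apply_moves", "kwargs": {"plan": [[0,-0.004,0,0,0],[0,-0.008,0.0003,0,0]]}}

```text
t: 24.43
tool_pos: [0.5333, -0.0678, 0.249]
tool_rot: [-0.611, -3.069, 0.001]
contact_force: [-16.7, -0.2, 19.5]
opening: 0.0228
grip_force: 28.5
```

{"fn": "apply_moves", "kwargs": {"plan": [[0,-0.004,0.0004,0,0],[0,-0.0079,0.001,0,0]]}}

```text
t: 24.6
tool_pos: [0.5414, -0.0703, 0.2491]
tool_rot: [-0.611, -3.071, 0.002]
contact_force: [-11.6, -2.4, 16.7]
opening: 0.0225
grip_force: 28.3
```

{"fn": "apply_moves", "kwargs": {"plan": [[0,-0.0039,0.0008,0,0],[0,-0.0078,0.0018,0,0]]}}

```text
t: 24.77
tool_pos: [0.5496, -0.072, 0.2491]
tool_rot: [-0.612, -3.074, 0.003]
contact_force: [-8.3, -3.9, 13.2]
opening: 0.0226
grip_force: 28.1
```

{"fn": "apply_moves", "kwargs": {"plan": [[0,-0.0038,0.0012,0,0],[0,-0.0076,0.0026,0,0]]}}

```text
t: 24.93
tool_pos: [0.5582, -0.0727, 0.2492]
tool_rot: [-0.613, -3.077, 0.003]
contact_force: [-4.9, -4.2, 11.3]
opening: 0.0227
grip_force: 27.7
```

{"fn": "apply_moves", "kwargs": {"plan": [[0,-0.0037,0.0016,0,0],[0,-0.0073,0.0033,0,0]]}}

```text
t: 25.1
tool_pos: [0.5664, -0.0725, 0.2492]
tool_rot: [-0.613, -3.077, 0.003]
contact_force: [-4.1, -4.1, 10.6]
opening: 0.0229
grip_force: 27.7
```

{"fn": "apply_moves", "kwargs": {"plan": [[0,0.0036,-0.0018,0,0],[0,0.0073,-0.0033,0,0]]}}

```text
t: 25.27
tool_pos: [0.5595, -0.0727, 0.2493]
tool_rot: [0.614, 3.078, -0.001]
contact_force: [6.6, -4.9, 3.2]
opening: 0.0227
grip_force: 27.1
```

{"fn": "apply_moves", "kwargs": {"plan": [[0,0.0037,-0.0014,0,0],[0,0.0076,-0.0026,0,0]]}}

```text
t: 25.43
tool_pos: [0.5518, -0.0723, 0.2494]
tool_rot: [0.613, 3.074, -0.001]
contact_force: [11.6, -5.2, -1.0]
opening: 0.0229
grip_force: 26.7
```

{"fn": "apply_moves", "kwargs": {"plan": [[0,0.0039,-0.001,0,0],[0,0.0078,-0.0018,0,0]]}}

```text
t: 25.6
tool_pos: [0.5443, -0.0712, 0.2494]
tool_rot: [0.613, 3.072, -0.002]
contact_force: [12.8, -5.9, -4.0]
opening: 0.0228
grip_force: 26.5
```

{"fn": "apply_moves", "kwargs": {"plan": [[0,0.004,-0.0006,0,0],[0,0.0079,-0.001,0,0]]}}

```text
t: 25.77
tool_pos: [0.5368, -0.0693, 0.2494]
tool_rot: [0.613, 3.071, -0.003]
contact_force: [13.8, -7.5, -3.6]
opening: 0.0226
grip_force: 26.4
```

{"fn": "apply_moves", "kwargs": {"plan": [[0,0.004,-0.0002,0,0],[0,0.008,-0.0003,0,0]]}}

```text
t: 25.93
tool_pos: [0.5292, -0.0666, 0.2494]
tool_rot: [0.613, 3.071, -0.004]
contact_force: [12.6, -8.3, -3.3]
opening: 0.0225
grip_force: 26.5
```

{"fn": "apply_moves", "kwargs": {"plan": [[0,0.004,0.0002,0,0],[0,0.008,0.0005,0,0]]}}

```text
t: 26.1
tool_pos: [0.5217, -0.0631, 0.2494]
tool_rot: [0.613, 3.073, -0.004]
contact_force: [9.7, -7.7, -0.5]
opening: 0.0227
grip_force: 26.8
```

{"fn": "apply_moves", "kwargs": {"plan": [[0,0.004,0.0006,0,0],[0,0.0079,0.0013,0,0]]}}

```text
t: 26.27
tool_pos: [0.5145, -0.0586, 0.2493]
tool_rot: [0.613, 3.076, -0.004]
contact_force: [6.5, -7.7, 1.5]
opening: 0.0226
grip_force: 27.0
```

{"fn": "apply_moves", "kwargs": {"plan": [[0,0.0039,0.001,0,0],[0,0.0077,0.0021,0,0]]}}

```text
t: 26.43
tool_pos: [0.5078, -0.0534, 0.2493]
tool_rot: [0.614, 3.078, -0.003]
contact_force: [2.6, -4.9, 4.6]
opening: 0.0228
grip_force: 27.2
```

{"fn": "apply_moves", "kwargs": {"plan": [[0,0.0038,0.0013,0,0],[0,0.0075,0.0029,0,0]]}}

```text
t: 26.6
tool_pos: [0.5017, -0.0476, 0.2492]
tool_rot: [0.614, 3.08, -0.002]
contact_force: [3.1, -3.7, 6.0]
opening: 0.023
grip_force: 27.3
```

{"fn": "apply_moves", "kwargs": {"plan": [[0,0.0036,0.0017,0,0],[0,0.0071,0.0036,0,0]]}}

```text
t: 26.77
tool_pos: [0.4965, -0.0415, 0.2492]
tool_rot: [0.614, 3.08, -0.002]
contact_force: [2.2, -4.3, 6.2]
opening: 0.0225
grip_force: 27.3
```

```bash
python3 - <<'E'
import numpy as np
from scipy.optimize import least_squares
f="""5067 522 -8.5 3.8;5124 568 -12.4 4.7;5188 609 -15.8 3.7;5258 647 -17.6 2.6;5333 678 -16.7 -.2;5414 703 -11.6 -2.4;5496 720 -8.3 -3.9;5582 727 -4.9 -4.2;5664 725 -4.1 -4.1"""
b="""5518 723 11.6 -5.2;5443 712 12.8 -5.9;5368 693 13.8 -7.5;5292 666 12.6 -8.3;5217 631 9.7 -7.7;5145 586 6.5 -7.7;5078 534 2.6 -4.9;5017 476 3.1 -3.7;4965 415 2.2 -4.3"""
D=[]
for s,t in((1,f),(-1,b)):
    for l in t.split(";"):
        x,y,fx,fy=map(float,l.split()); p=np.arctan2(-y/1e4-.0071,x/1e4-.56); D.append((s,p%(2*np.pi),-fx*np.sin(p)+fy*np.cos(p)))
D=np.array(D)
def m(q,p,s):
    top,c0,c1,lag=q; d=p-s*lag-top; k=np.where(abs(d)<.4,1,0); h=k*2.5*(1+np.cos(np.pi*d/.4)); hp=-k*2.5e-3*np.pi/.4*np.sin(np.pi*d/.4); N=3+2.6*h
    return -s*(c0+c1*N)-N*hp/.08
for fixlag in (True,False):
    g=lambda q:m(np.r_[q[:3],0 if fixlag else q[3]],D[:,1],D[:,0])-D[:,2]
    r=least_squares(g,[4.33,2.5,.7,0.]); print(r.x,np.std(r.fun))
print(np.round(np.c_[D,m(r.x,D[:,1],D[:,0])],2))
E
```

```text
[4.32494272 3.70999828 0.78380901 0.        ] 1.3643864844428317
[ 4.32635411  3.42163293  0.81637518 -0.01672729] 1.294578252928243
[[  1.     3.98  -8.86  -7.18]
 [  1.     4.07 -12.75 -11.43]
 [  1.     4.17 -15.43 -16.24]
 [  1.     4.27 -17.01 -17.44]
 [  1.     4.37 -15.66 -14.19]
 [  1.     4.48 -10.72  -9.89]
 [  1.     4.58  -7.72  -7.09]
 [  1.     4.69  -4.8   -5.82]
 [  1.     4.79  -4.42  -5.87]
 [ -1.     4.61  12.07   9.87]
 [ -1.     4.51  13.71  14.98]
 [ -1.     4.42  15.38  17.62]
 [ -1.     4.32  14.83  15.56]
 [ -1.     4.21  12.2   11.25]
 [ -1.     4.11   9.73   7.88]
 [ -1.     4.     5.17   6.01]
 [ -1.     3.9    4.82   5.87]
 [ -1.     3.79   4.75   5.87]]
```

The fit puts the high spot's top at φ=4.325. Go there.

```bash
python3 - <<'E'
import numpy as np
M=np.array([[-.9234,.3838],[.3838,.9234]]); r=.08; a0=3.8
print([[0,*np.round(M@(r*np.array([np.cos(a0+s)-np.cos(a0),np.sin(a0+s)-np.sin(a0)])),4).tolist(),0,0] for s in np.linspace(0,.545,10)[1:]])
E
```

```text
[[0, -0.0043, -0.0023, 0, 0], [0, -0.0087, -0.0043, 0, 0], [0, -0.0132, -0.006, 0, 0], [0, -0.0178, -0.0075, 0, 0], [0, -0.0225, -0.0087, 0, 0], [0, -0.0273, -0.0096, 0, 0], [0, -0.0321, -0.0102, 0, 0], [0, -0.0369, -0.0105, 0, 0], [0, -0.0418, -0.0105, 0, 0]]
```

{"fn": "apply_moves", "kwargs": {"plan": [[0,-0.0043,-0.0023,0,0],[0,-0.0087,-0.0043,0,0],[0,-0.0132,-0.006,0,0],[0,-0.0178,-0.0075,0,0],[0,-0.0225,-0.0087,0,0],[0,-0.0273,-0.0096,0,0],[0,-0.0321,-0.0102,0,0],[0,-0.0369,-0.0105,0,0],[0,-0.0418,-0.0105,0,0],[0,-0.0418,-0.0105,0,0],[0,-0.0418,-0.0105,0,0],[0,-0.0418,-0.0105,0,0]]}}

```text
t: 27.77
tool_pos: [0.5311, -0.0673, 0.2492]
tool_rot: [0.614, 3.081, -0.002]
contact_force: [1.9, -3.5, 7.0]
opening: 0.0228
grip_force: 27.3
```

```bash
python3 snap.py
```

```text
27.77 g [ 0.531  -0.0675  0.0945] phi -1.941 F [ 1.9 -3.5  7. ] cap [[257.57, 231.92, 788.5], [257.57, 232.0, 911.5], [257.51, 231.67, 517.5]]
```

φ=4.342 (target 4.325), and the cap is out about 1 px, which is the full 5 mm. Release and lift straight up.

{"fn": "apply_moves", "kwargs": {"plan": [[0.03,0,0,0,0],[0.05,0,0,0,0],[0.06,0,0,0,0],[0.06,0,0,0,0],[0.06,0,0,-0.015,0],[0.06,0,0,-0.04,0],[0.06,0,0,-0.075,0],[0.06,0,0,-0.11,0],[0.02,0,0,-0.13,0],[0,0,0,-0.13,0],[0,0,0,-0.13,0]]}}

```text
t: 28.83
tool_pos: [0.5313, -0.067, 0.3799]
tool_rot: [0.614, 3.079, 0.0]
contact_force: [-0.1, -0.3, -1.7]
opening: 0.0242
grip_force: 0.0
```

```bash
python3 - <<'E'
from h import *
o=telemetry.get_obs();print(o["t"],o["tool_pos"],o["opening"],o["contact_force"])
ps=grab(3); q=eyes.get_image("top"); cs=[cap(p) for p in ps]; print(np.round(cs,2).tolist())
B=[]
for p in (ps[-1],q):
    P,ok=cloud(p); im=p["img"].reshape(-1,3).astype(int)
    g=ok&(im[:,1]>1.4*im[:,2])&(im[:,1]>1.4*im[:,0])&(np.hypot(P[:,0]-.42,P[:,1]+.087)<.05)
    print("btn",g.sum(),P[g].mean(0) if g.sum() else 0,np.percentile(P[g,2],[50,90,97]) if g.sum() else 0)
    ii=np.where(g)[0]
    if len(ii):
        v,u=ii//512,ii%512; print("px",u.min(),u.max(),v.min(),v.max(),u.mean(),v.mean())
    for n in("gauge_button_top","feeler_nose"):
        for r in eyes.tip_of(n,p)[:1]: print(n,r["confidence"],np.round(r["point"],1),[np.round(at_z(p,r["point"],z),4).tolist() for z in((.076,.08,.084) if "b" in n else(.044,))])
    k=ok&(im.max(1)<60)&(P[:,2]>.07)&(P[:,2]<.11)&(np.hypot(P[:,0]-.56,P[:,1]-.007)<.1); print("knob",k.sum(),P[k].mean(0) if k.sum() else 0)
a=ps[-1]["img"][150:260,190:340]; cv2.imwrite("pics/f.png",cv2.resize(a,None,fx=5,fy=5,interpolation=2))
E
```

```text
28.8333 [ 0.53131362 -0.06703296  0.37990027] 0.024203124255749938 [-0.06470983 -0.31042254 -1.70032525]
[[257.6, 231.45, 424.6], [257.59, 231.45, 424.0], [257.58, 231.44, 418.1]]
btn 49 [ 0.41776423 -0.09233053  0.08061685] [0.08219102 0.08535204 0.08582554]
px 256 264 210 216 260.0408163265306 212.9591836734694
gauge_button_top 0.44 [260.1 210.3] [[0.4344, -0.0771, 0.076], [0.43, -0.0812, 0.08], [0.4256, -0.0854, 0.084]]
knob 51 [ 0.52251268 -0.07320384  0.08874054]
btn 0 0 0
feeler_nose 0.69 [177.2 217.7] [[0.4681, 0.3683, 0.044]]
knob 0 0
```

View pics/f.png

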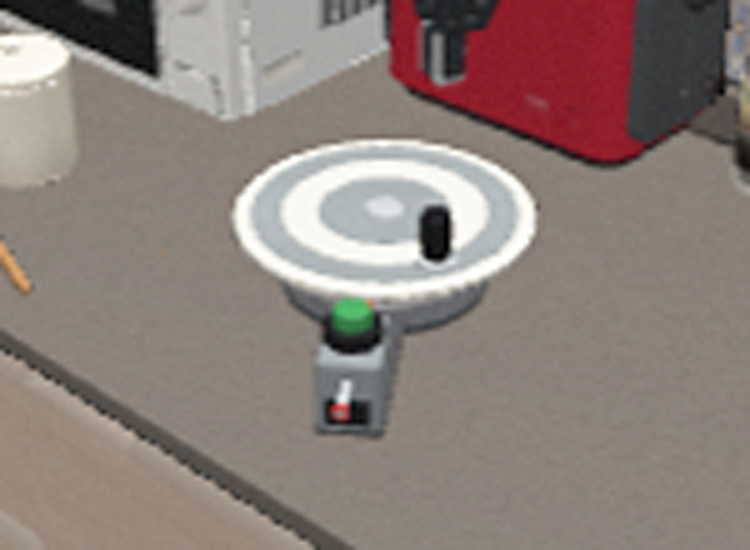

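The plate is free, with the knob at crop (435,232), matching the held position. The gauge has its green button at (353,317) and the cap is out. Compare the cap with the very first picture as a check.

```bash
python3 - <<'E'
from h import *
p=eyes.get_image("scene"); now=p["img"]; a=cv2.imread("pics/a.png")
for im in (a,now):
    x=im.astype(int); d=x[...,2]-np.maximum(x[...,1],x[...,0]); print(d[225:238,254:263]); 
    w=np.clip(d[225:238,254:263],0,None).astype(float); v=np.arange(225,238); print((w.sum(1)*v).sum()/w.sum(), w.sum())
T=np.linalg.inv(p["pose"])
# button: best-fit top disc (r=13mm) against the green mask for assumed top heights
x=now.astype(int); g=((x[...,1]>1.3*x[...,2])&(x[...,1]>1.3*x[...,0])); g[:200]=0;g[225:]=0;g[:,:245]=0;g[:,280:]=0
ys,xs=np.where(g);print(xs.min(),xs.max(),ys.min(),ys.max())
d=np.array([-.134,-.098])
for ang in (-2.50,-2.52,-2.54,-2.56,-2.58):
    for z in (.08,.084,.088):
        X=np.array([[.56+.166*np.cos(ang),.0071+.166*np.sin(ang),z]])
        uv=cv2.projectPoints(X,cv2.Rodrigues(T[:3,:3])[0],T[:3,3],np.array(p["K"]),np.array(p["dist_coeffs"]))[0][0,0]; print(ang,z,X[0].round(4),uv.round(1))
E
```

```text
[[ -7  -4  -6  -5  -4  -6  -4  -3  -6]
 [ -5  -4  -7  -6  -7  -8  -6  -5  -4]
 [ -6  -7  -6  -8  -7  -7  -7  -7  -6]
 [ -7  -5  -6  -8 -10  -7  -5  -6  -6]
 [ -7  -8  -8  14  10 -14  -9  -6  -5]
 [ -7  -7  50 107 125  92   8  -3  -4]
 [ -7   5  66  39  33  87  42  -2   0]
 [ -8  -4  57  78  75  74  22  -1  -1]
 [ -5  -5   9  32  42  27  -1  -4  -2]
 [ -7  -4  -9  -3   1   1  -4  -2  -1]
 [-10  -6  -6  -8  -7  -6  -7  -5  -4]
 [  0   1   1   1  -4  -3   0  -4  -3]
 [ 10   9   9  10   8   9   8   6   7]]
231.4876595744681 1175.0
[[ -6  -5  -7  -5  -5  -5  -4  -5  -6]
 [ -7  -6  -5  -6  -7  -6  -7  -6  -6]
 [ -7  -6  -6  -5  -7  -6  -6  -7  -4]
 [ -6  -5  -6  -6  -8  -7  -5  -4  -6]
 [ -7  -6  -7  -8  -7  -8  -7  -6  -6]
 [ -6  -4  -8  18  27  21  -6  -3  -5]
 [ -7   3 103 131 127 108 -10  -2   1]
 [ -8   6  52  52  48  57  10  -3  -1]
 [ -6  -2  40  56  69  71   5  -2  -1]
 [ -7  -7   6  26  31  17  -2  -4  -1]
 [ -7  -7  -7 -10  -9  -7  -7  -6  -4]
 [  1   1   0  -1  -4  -6  -5  -6  -4]
 [ 10  10   9   9   9  10   9   5   8]]
232.17066895368782 1166.0
256 264 210 216
-2.5 0.08 [ 0.427  -0.0922  0.08  ] [262.  211.9]
-2.5 0.084 [ 0.427  -0.0922  0.084 ] [261.9 210.9]
-2.5 0.088 [ 0.427  -0.0922  0.088 ] [261.9 209.9]
-2.52 0.08 [ 0.425  -0.0896  0.08  ] [260.9 211.9]
-2.52 0.084 [ 0.425  -0.0896  0.084 ] [260.9 210.8]
-2.52 0.088 [ 0.425  -0.0896  0.088 ] [260.9 209.8]
-2.54 0.08 [ 0.4231 -0.0868  0.08  ] [259.9 211.8]
-2.54 0.084 [ 0.4231 -0.0868  0.084 ] [259.9 210.8]
-2.54 0.088 [ 0.4231 -0.0868  0.088 ] [259.9 209.7]
-2.56 0.08 [ 0.4213 -0.0841  0.08  ] [258.9 211.7]
-2.56 0.084 [ 0.4213 -0.0841  0.084 ] [258.9 210.7]
-2.56 0.088 [ 0.4213 -0.0841  0.088 ] [258.9 209.7]
-2.58 0.08 [ 0.4195 -0.0813  0.08  ] [257.9 211.6]
-2.58 0.084 [ 0.4195 -0.0813  0.084 ] [257.9 210.6]
-2.58 0.088 [ 0.4195 -0.0813  0.088 ] [257.9 209.6]
```

The cap has moved about 0.85 px against the first picture, consistent with the full 5 mm. The button is at about (0.423, -0.087), top near z≈0.08. Move above it with the fingers shut, then lower.

{"fn": "apply_moves", "kwargs": {"plan": [[0,0.028,-0.018,0,0],[0,0.058,-0.038,0,0],[0,0.084,-0.055,0,0],[0,0.092,-0.06,0.015,0],[0,0.092,-0.06,0.05,0],[0,0.092,-0.06,0.08,0],[0,0.092,-0.06,0.1,0],[0,0.092,-0.06,0.105,0],[0,0.092,-0.06,0.105,0],[0,0.092,-0.06,0.105,0]]}}

```text
t: 30.12
tool_pos: [0.4236, -0.0874, 0.2747]
tool_rot: [0.614, 3.08, -0.0]
contact_force: [0.6, -0.5, -0.2]
opening: -0.0002
grip_force: 0.0
```

```bash
python3 - <<'E'
from h import *
o=telemetry.get_obs();print(o["t"],o["tool_pos"],o["opening"],o["contact_force"])
p=eyes.get_image("scene"); print(np.round(cap(p),2))
a=p["img"][170:250,210:310]; cv2.imwrite("pics/g.png",cv2.resize(a,None,fx=7,fy=7,interpolation=2))
E
```

```text
30.1167 [ 0.42364913 -0.0874301   0.27465038] -0.0002235256678717382 [ 0.63500641 -0.46378802 -0.163029  ]
[257.58 231.45 426.7 ]
```

View pics/g.png

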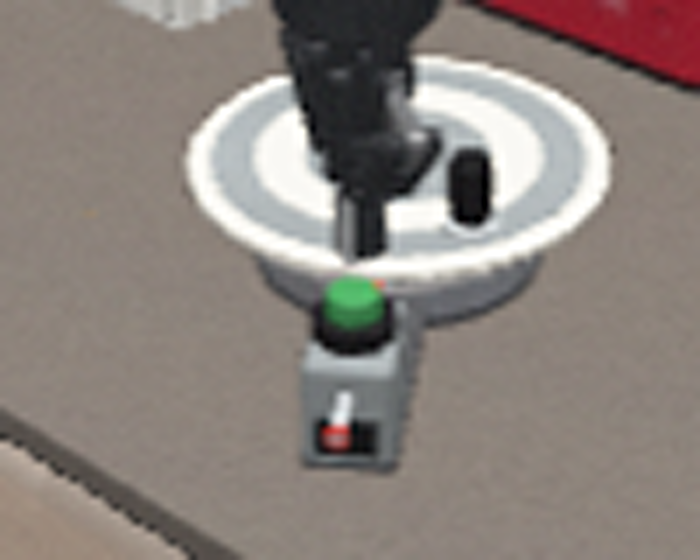

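The fingertips at crop (360,258) are about 20 mm above the button top at (353,297), lined up to within 2 mm. Descend gently, watching the force.

{"fn": "apply_moves", "kwargs": {"plan": [[0,0.001,0,0.004,0],[0,0.002,0.001,0.008,0],[0,0.002,0.001,0.011,0],[0,0.002,0.001,0.013,0],[0,0.002,0.001,0.015,0]]}}

```text
t: 30.58
tool_pos: [0.4217, -0.0855, 0.2586]
tool_rot: [0.614, 3.081, -0.0]
contact_force: [-0.5, 0.3, 1.1]
opening: -0.0002
grip_force: 0.0
```

{"fn": "apply_moves", "kwargs": {"plan": [[0,0,0,0.001,0],[0,0,0,0.002,0],[0,0,0,0.003,0]]}}

```text
t: 30.83
tool_pos: [0.4217, -0.0856, 0.2558]
tool_rot: [-0.614, -3.08, -0.0]
contact_force: [-1.4, 1.0, 2.4]
opening: -0.0003
grip_force: 1.2
```

{"fn": "apply_moves", "kwargs": {"plan": [[0,0,0,0.001,0],[0,0,0,0.002,0],[0,0,0,0.003,0]]}}

```text
t: 31.08
tool_pos: [0.4218, -0.0856, 0.2529]
tool_rot: [-0.614, -3.081, -0.0]
contact_force: [-2.3, 1.4, 3.9]
opening: -0.0001
grip_force: 2.0
```

{"fn": "apply_moves", "kwargs": {"plan": [[0,0,0,0.001,0],[0,0,0,0.002,0],[0,0,0,0.003,0],[0,0,0,0.003,0]]}}

```text
t: 31.42
tool_pos: [0.4218, -0.0856, 0.2498]
tool_rot: [-0.615, -3.081, -0.0]
contact_force: [-4.3, 2.0, 6.9]
opening: 0.0
grip_force: 2.8
```

{"fn": "apply_moves", "kwargs": {"plan": [[0,0,0,0.001,0],[0,0,0,0.001,0],[0,0,0,0.001,0]]}}

```text
t: 31.67
tool_pos: [0.4219, -0.0856, 0.2494]
tool_rot: [-0.614, -3.08, -0.0]
contact_force: [-5.1, 1.7, 7.6]
opening: 0.0002
grip_force: 4.1
```

{"fn": "apply_moves", "kwargs": {"plan": [[0,0,0,0.001,0],[0,0,0,0.0015,0],[0,0,0,0.0015,0]]}}

```text
t: 31.92
tool_pos: [0.4221, -0.0857, 0.2492]
tool_rot: [-0.614, -3.08, -0.0]
contact_force: [-10.0, 3.5, 16.9]
opening: -0.0001
grip_force: 8.4
```

```bash
python3 - <<'E'
from h import *
print(np.round(cap(eyes.get_image("scene")),2), telemetry.get_obs()["contact_force"])
E
```

```text
[257.59 231.45 425.3 ] [-8.92558785  3.16279154 16.53824911]
```

The button is bottomed: 16.5 N, no further travel, cap unmoved. Let go straight up.

{"fn": "apply_moves", "kwargs": {"plan": [[0,0,0,-0.003,0],[0,0,0,-0.007,0],[0,0,0,-0.012,0],[0,0,0,-0.025,0],[0,0,0,-0.05,0],[0,0,0,-0.08,0],[0,0,0,-0.11,0],[0,0,0,-0.12,0],[0,0,0,-0.12,0],[0,0,0,-0.12,0]]}}

```text
t: 32.8
tool_pos: [0.4217, -0.0856, 0.3668]
tool_rot: [0.615, 3.08, -0.0]
contact_force: [-0.1, 0.0, 0.3]
opening: 0.0
grip_force: 0.0
```

```bash
python3 - <<'E'
from h import *
p=eyes.get_image("scene"); print(np.round(cap(p),2), telemetry.get_obs()["contact_force"])
x=p["img"].astype(int); g=((x[...,1]>1.3*x[...,2])&(x[...,1]>1.3*x[...,0]))[200:225,245:280]; ys,xs=np.where(g); print("green rows",ys.min()+200,ys.max()+200,g.sum())
print(ctrl.finish_job())
E
```

```text
[257.59 231.47 434.7 ] [-0.05928382  0.78746777 -0.64097974]
green rows 210 216 53
the job is handed in; nothing more can be done
None
```

The plate stands within about 0.02 rad of the fitted top of the high spot (my own measurements; the hand-in returned no verdict). I pressed the green button fully down once and let it spring back, then handed in at about 33 s with the arm touching nothing.

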